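# Seat the tube caps in the hand press

## Task

Seal the sample tubes in the hand press: first press shut the two hinged caps that stand open on the sled, then push the sled all the way in under the pressing plate. Only then flip the safety catch at the left end of the lever's shaft fully over towards you, pull the lever all the way down by its arm or ball knob, and finish while still holding it down against its return spring. Do not knock over or shift the two amber vials and the forceps beside the press.

Things in the scene. Friction and masses are not known exactly. Their poses are not given: they have to be found in the camera images.
- cap_press: Grey two-column bench hand press, fixed. Origin on the bench top under its base plate (235 x 170 x 12 mm). Own +x points from its front (sled and robot side) to its back, +y to its left seen from the front, z up; all offsets here are along these axes. Head: block 50 (x) x 172 (y) mm from 125 to 168 mm above the bench, front face at x = -15 mm; a rack bar stands through its top to 203 mm.
- sled (a joint): Aluminium sled sliding along own +x between low guides (24 mm high). 0 = pulled out to the front, 0.095 m = home under the plate at its stop; stays where left (friction 1.5 N). Carries three 18 mm tubes at y = +32, 0, -32 mm; the row is at own x = -85 mm + joint value. Carrier 32 (x) x 98 (y) mm, top 62 mm, shut caps' tops 78 mm above the bench. An open cap strikes the plate short of home.
- sled_lip (a point): Middle of the top edge of the sled's upturned front lip, 54 mm above the bench. The lip is an upright plate 6 mm thick (x), 50 mm wide (y), 36 mm high, 100 mm in front of the tube row; push it or pinch it. Free space in front of it.
- cap_left (a joint): Hinge of the white flip cap on the left tube (y = +32 mm). 0 = shut flat, grows as it opens, stop at 1.9 rad; 1.57 = upright, beyond that it leans to the front. Stays where left (light friction, under 0.5 N). The cap is a disc 22 mm across, 5 mm thick, with a small lip; it reaches 28 mm from its hinge. Shut it by pushing it over from the front to the back (own +x), then pressing down.
- cap_left_hinge (a point): Hinge line (along own y) of the left cap: on the front side of the tube, 72 mm above the bench; the tube's axis and the shut cap's centre lie 11.5 mm behind it (own +x), the shut cap's top 6 mm above it.
- cap_right (a joint): Hinge of the white flip cap on the right tube (y = -32 mm), the same as the left one. The middle tube's cap is already shut and fixed.
- cap_right_hinge (a point): Hinge line of the right cap, as for the left.
- catch (a joint): Steel safety catch on the head's left side, turning about an axis along own y. 0 = on: its nose stands against the tooth of the disc on the lever's shaft and the lever cannot move. Grows as its upright thumb tab is flipped to the front (own -x, towards the robot), which lifts the nose; stop at 1.3 rad. Stays where left (friction 0.05 N m, under 2 N at the tab).
- catch_tab (a point): Middle of the top edge of the catch's thumb tab: a plate 6 mm thick, 16 mm wide (y), standing 38 mm from the pivot, leaning 0.26 rad to the back when the catch is on (top 218 mm above the bench). The disc and nose under it reach up to 187 mm; the space behind and in front of the tab is free.
- catch_pivot (a point): Pivot of the catch, 181 mm above the bench, under the tab.
- lever (a joint): Lever on the right side, turning about its shaft along own y. 0 = up (arm rising 65 degrees towards the front), grows as the knob is pulled to the front and down; stop at 1.2 rad, where the arm is about level and the plate (64 x 106 mm, under the head, front edge at own x = -22 mm) presses on the caps. A return spring pulls it up: about 2.5 N at the knob at 0, 8.5 N at the stop; when let go it springs back up.
- lever_handle: The part of the lever to hold: steel arm 12 mm thick with a black ball knob. Its origin is at the middle of the lever shaft, 125 mm to the left of the arm; use the next two points instead.
- lever_knob (a point): Centre of the ball knob, 32 mm across, 140 mm from the shaft's axis; it moves on an arc about lever_pivot.
- lever_pivot (a point): Where the lever's arm meets the shaft's axis, 148 mm above the bench.
- vial_amber_a: Bystander: amber screw-cap vial, 23 x 23 x 45 mm, standing to the right of the press.
- vial_amber_b: Bystander: second amber vial, the same.
- forceps: Bystander: steel forceps, 125 x 13 x 10 mm, lying to the left of the press.
- marker_black: Bystander: black marker pen, 138 x 15 x 15 mm, lying to the right of the press.

How it is judged:
By the outcome, as a careful person would: the job done as asked, in the order asked, and still so for the second after the job is handed in, while the arm keeps its last pose, push and grip.
It also fails if it takes over 69 s, if anything falls off the work surface, if the arm or the gripper's body presses on something with over 40 N, if the wrist force passes 120 N, or if a joint passes its speed limit or range.

## Robot

A 6-joint arm with a two-finger parallel gripper is mounted at the origin on a cart in front of the work surface, level with it; the furniture and walls round the work are solid. World frame = base frame: x ahead of the robot, y to its left, z up, the work surface at z = 0. Lengths are in mm, angles in degrees, forces in N, time in s.
With the tool pointing down it reaches from about 350 to 850 mm from the base axis. Payload 8.1 kg.
Tool frame: the origin (TCP) lies midway between the tips of the shut fingers; the grasp point (between the pads) lies 19 mm behind it (grip_point_offset is the distance from the TCP to the grasp point, in mm); y points along the fingers, x is the direction in which the jaws open and shut, and the axes are right-handed (so a half turn about y gives the same grasp; the last joint's range is limited). The gripper opens to 85 mm and grips with 20 to 120 N. Pads are 22 mm wide; open, the fingers measure 114 mm over their backs; the gripper's body (76 mm by 85 mm) begins 54 mm behind the grasp point. The pads swing forward as they close: fully open they stand 13 mm farther back than shut.
Start: joints at [68.044, 7.471, 85.268, -0, 87.261, -4.893], TCP at [176.029, 573.602, 231.292] pointing down, gripper open.
Joint ranges: [-169.43, 169.43], [-51.17, 129.36], [1.28, 143.12], [-76.62, 256.62], [0, 156.53], [-152.29, 152.29]. Speed limits (degrees/s): [136.94, 136.94, 159.86, 180, 180, 180].

## Interface

Orientations are given as [roll, pitch, yaw] about the fixed x, y, z axes, in that order (R = Rz(yaw) Ry(pitch) Rx(roll)).
In Python, from cell import * gives the robot as it stands.
- The arm moves only by the tool servo_tool, never from a script. Its argument "moves" is a list of rows, each a list of 3 entries, a list of its own where there are three numbers: the opening, from 0 (shut) to 1 (fully open), then the shift along the world's x, y, z in m, then the turn, a rotation vector about the world's x, y, z in degrees. A call has 1 to 10 rows; each row shifts and turns the commanded pose from where the row before left it; what a row does not reach is not made up. A row lasts 1/10 s, in which the tool goes at most 50 mm and 8.59 degrees, less where a joint would pass 70% of its speed; a pose out of reach is approached as far as the arm can. A call is refused whole if a number of a shift passes 0.05 or a number of a turn 8.59, either way. A call with a gripper value outside its range is refused whole. The fingers move at their own pace and stop on an object; "squeeze" is the grip in N (left out, the last holds). Time passes only in rows, so rows that do not move let the fingers close. It gives the time, the measured TCP pose, the force and the opening at its end, in the units of the state.
- state(): the state, without advancing time (a new reading comes with each control period).
- get_image(name): name is "side" or "top" or "wrist"; returns a dict with "img" (420x560x3 uint8, blue, green, red), "fx", "fy", "cx", "cy" (pixels), "k1" (the pictures are not rectified: a ray, as slopes to the right and down, at radius r is drawn at 1 + k1 r^2 times it, then the intrinsics apply), "extrinsics" (4x4, takes a point from world to camera coordinates). Camera axes: x right, y up, looking along -z (the intrinsics and any distortion apply to the point x, -y, -z); pixel columns grow to the right and rows downward; lengths in mm; the calibration is good to about 2 mm. A picture is of the moment at which its call begins. There is no depth.
- sign_off(): hands the job in, once; it reports no verdict.
The state is a dict: "time": time; "qpos": joint angles; "qd": joint speeds; "joint_torque": joint torques, N m; "eef_pos": TCP position; "eef_rot": TCP orientation; "force": force on the tool from outside, world axes, zero at the start; "wrist_torque": the same for the moment, N m; "width": opening from 0.0 (shut) to 1.0 (fully open).
Only numpy, scipy, OpenCV 4.12 (cv2) and the standard library are available. Lean on these libraries where they do the work, as an engineer would, in place of code of your own. Each camera call takes 0.05 s, during which the arm holds its last target.

## Working session

There is one attempt and no reset: what is moved stays moved. The work goes in short steps, Python scripts to look and compute and a tool call to move; the robot and the scene stay as the last step left them, time stands still between calls to the robot, and variables do not carry over. Pictures are saved under pics/ and viewed, and the job is handed in when it is done.

Besides the shell and the picture viewer there is one more tool, called after "Call:" as a command line: name --argument value ..., lists and objects as JSON in quotes. servo_tool: Moves the arm, as the interface text tells. Its arguments: {"type":"object","properties":{"moves":{"type":"array"},"squeeze":{"type":"number"}},"required":["moves"]}

```bash
mkdir -p pics; ls; cat > h.py <<'E'
from cell import *
import numpy as np, cv2
def snap(n,f):
    d=get_image(n); cv2.imwrite('pics/'+f+'.png',d['img']); np.save('pics/'+f+'.npy',d,allow_pickle=True); return d
def load(f): return np.load('pics/'+f+'.npy',allow_pickle=True).item()
def ray(d,u,v):
    xd=(u-d['cx'])/d['fx']; yd=(v-d['cy'])/d['fy']
    x,y=xd,yd
    for _ in range(30):
        s=1+d['k1']*(x*x+y*y); x,y=xd/s,yd/s
    E=np.array(d['extrinsics']); R=E[:3,:3]; t=E[:3,3]
    r=R.T@np.array([x,-y,-1.]); return -R.T@t, r/np.linalg.norm(r)
def onz(d,u,v,z):
    o,r=ray(d,u,v); return o+r*(z-o[2])/r[2]
def tri(a,ua,b,ub):
    o1,r1=ray(a,*ua); o2,r2=ray(b,*ub)
    A=np.stack([r1,-r2],1); s=np.linalg.lstsq(A,o2-o1,rcond=None)[0]
    p,q=o1+s[0]*r1,o2+s[1]*r2
    return (p+q)/2, np.linalg.norm(p-q)
def proj(d,P):
    E=np.array(d['extrinsics']); c=E[:3,:3]@np.array(P,float)+E[:3,3]
    x,y=c[0]/-c[2],-c[1]/-c[2]; s=1+d['k1']*(x*x+y*y)
    return np.round([d['cx']+d['fx']*x*s,d['cy']+d['fy']*y*s],1)
E
python3 - <<'E'
from h import *
for n in ['side','top','wrist']:
    d=snap(n,n+'0'); E=np.array(d['extrinsics']); print(n,-E[:3,:3].T@E[:3,3],d['fx'],d['k1'],E[2,:3])
s=state(); print({k:np.round(v,2) for k,v in s.items()})
E
```

```text
pics
side [ 269.38407674 -839.99636124  729.75995848] 392.5567452949997 -0.11468123353994389 [-0.3424591  -0.68337774  0.64476091]
top [ 374.5958188  -237.49392002 1127.82652214] 424.86341011749715 0.0071522552392132835 [-0.20029207 -0.00677393  0.97971282]
wrist [ 98.39889799 597.70200563 373.01934528] 361.41523491746733 -0.08609805141111403 [-0.303392    0.09457355  0.94816092]
{'time': np.float64(0.15), 'qpos': array([68.04,  7.5 , 85.31, -0.  , 87.26, -4.89]), 'qd': array([ 0.01, -0.11, -0.16,  0.01,  0.01, -0.01]), 'joint_torque': array([ 0.000e+00, -5.701e+01, -5.012e+01, -0.000e+00,  1.000e-02,
       -0.000e+00]), 'eef_pos': array([175.89, 573.22, 230.51]), 'eef_rot': array([-8.999e+01,  8.000e-02,  7.293e+01]), 'force': array([ 0.6 ,  0.4 , -0.07]), 'wrist_torque': array([ 0.05, -0.01,  0.03]), 'width': np.float64(1.0)}
```

View pics/side0.png

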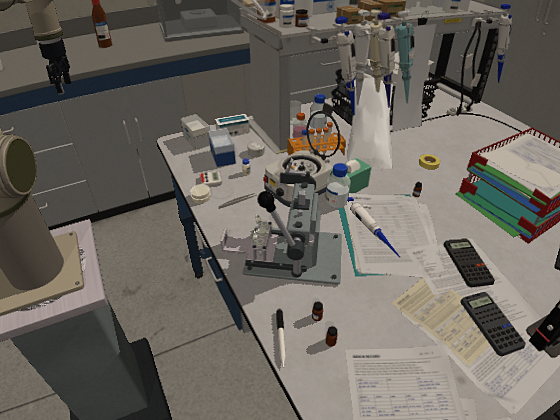

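View pics/top0.png

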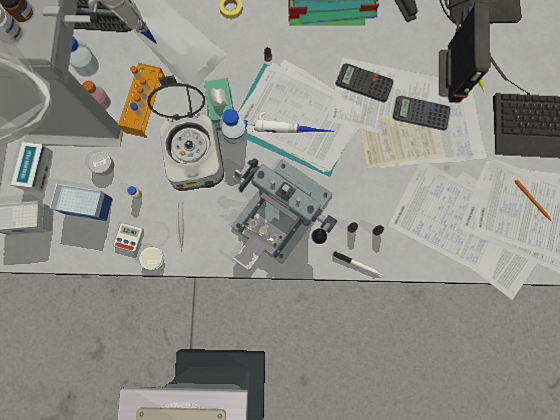

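View pics/wrist0.png

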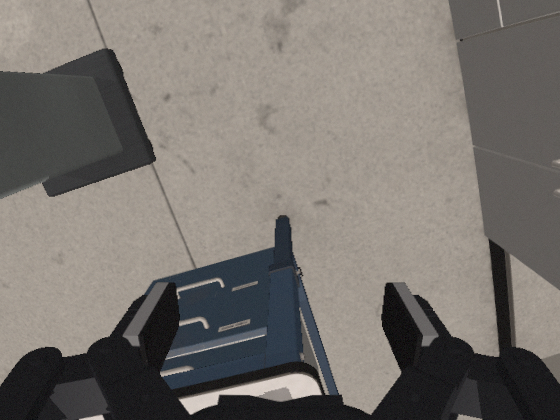

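```bash
python3 - <<'E'
from h import *
a=load('top0')['img'][145:285,215:395]; cv2.imwrite('pics/t0z.png',cv2.resize(a,None,fx=4.2,fy=4.2,interpolation=cv2.INTER_CUBIC))
a=load('side0')['img'][165:295,200:360]; cv2.imwrite('pics/s0z.png',cv2.resize(a,None,fx=4.5,fy=4.5,interpolation=cv2.INTER_CUBIC))
E
```

```text
(no output)
```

View pics/t0z.png

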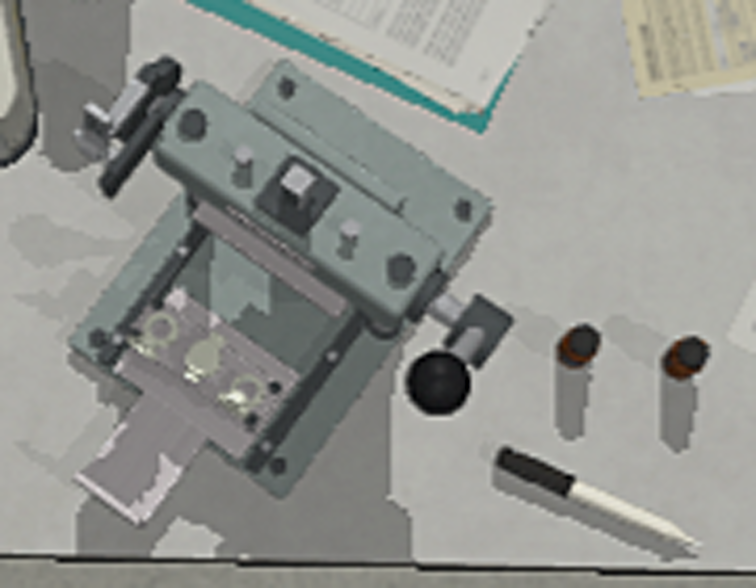

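View pics/s0z.png

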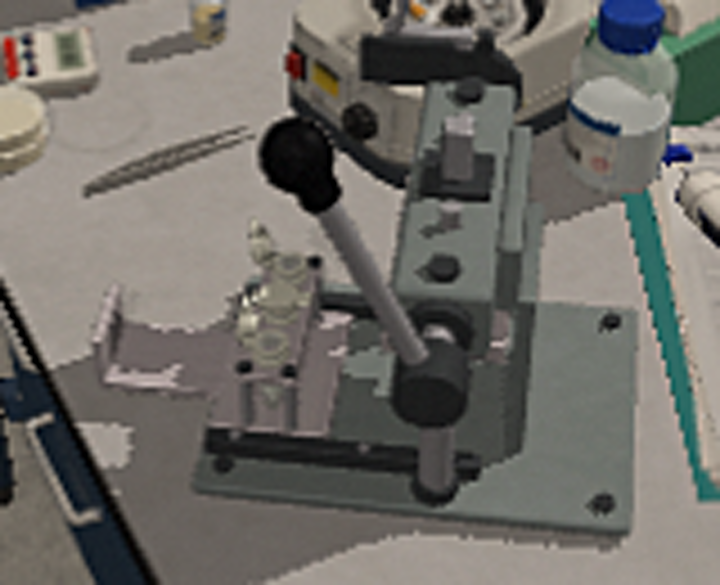

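```bash
python3 - <<'E'
from h import *
T=load('top0');S=load('side0')
z=lambda p:(p[0]/4.2+215,p[1]/4.2+145)
s=lambda p:(p[0]/4.5+200,p[1]/4.5+165)
C=[onz(T,*z(p),12) for p in [(70,343),(285,60),(492,208),(283,495)]]
for c in C: print(c.round(1))
print('edges',[np.linalg.norm(C[i]-C[(i+1)%4]).round(1) for i in range(4)])
c=sum(C)/4; print('centre',c)
ex=(C[1]-C[0])+(C[2]-C[3]); print('yaw',np.degrees(np.arctan2(ex[1],ex[0])))
ey=(C[0]-C[3])+(C[1]-C[2]); print('yaw2',np.degrees(np.arctan2(-ey[0],ey[1])))
for n,a,b in [('screw front-right',(277,466),(223,465)),('screw back-right',(463,210),(605,503)),('knob',(438,382),(298,158)),('headbolt R',(401,268),(444,268)),('headbolt L',(192,125),(470,92)),('rack',(297,180),(460,128)),('lip L',(78,480),(118,288)),('tubeR',(242,390),(270,345))]:
    print(n,tri(T,z(a),S,s(b)))
E
```

```text
[ 563.8 -102.5   12. ]
[ 754.9 -234.8   12. ]
[ 658.  -370.2   12. ]
[ 470.8 -239.7   12. ]
edges [np.float64(232.4), np.float64(166.5), np.float64(228.3), np.float64(165.7)]
centre [ 611.88348119 -236.78136882   12.        ]
yaw -34.78401238087292
yaw2 -34.86713466064036
screw front-right (array([ 490.53282811, -235.88312199,    9.66650987]), np.float64(3.126096209650951))
screw back-right (array([ 659.01400054, -352.56309168,   10.61528023]), np.float64(4.895645651021353))
knob (array([ 505.80152939, -313.38541398,  271.23837102]), np.float64(2.2242962046034984))
headbolt R (array([ 584.75521602, -302.04610641,  168.11207257]), np.float64(3.0879744158874876))
headbolt L (array([ 664.7783909 , -184.67169438,  167.72638488]), np.float64(4.477398220925727))
rack (array([ 625.31165704, -243.58486996,  197.7446521 ]), np.float64(2.5955187097257806))
lip L (array([ 477.32431438, -116.05159838,   46.24301187]), np.float64(6.672928670540684))
tubeR (array([ 530.39062437, -213.97307443,   63.72568746]), np.float64(3.4408234353688774))
```

Call:
servo_tool --moves '[[1,[0.018,-0.046,0.004],[0,0,-1.8]],[1,[0.018,-0.046,0.004],[0,0,-1.8]],[1,[0.018,-0.046,0.004],[0,0,-1.8]],[1,[0.018,-0.046,0.004],[0,0,-1.8]],[1,[0.018,-0.046,0.004],[0,0,-1.8]],[1,[0.018,-0.046,0.004],[0,0,-1.8]],[1,[0.018,-0.046,0.004],[0,0,-1.8]],[1,[0.018,-0.046,0.004],[0,0,-1.8]],[1,[0.018,-0.046,0.004],[0,0,-1.8]],[1,[0.018,-0.046,0.004],[0,0,-1.7]]]' --squeeze 40

```text
time: 1.15
eef_pos: [356.1, 111.7, 271.5]
eef_rot: [-90.0, -0.0, 55.0]
force: [0.3, -0.2, 0.5]
width: 0.998
```

Call:
servo_tool --moves '[[0.6,[0.018,-0.046,0],[0,0,0]],[0.6,[0.018,-0.046,0],[0,0,0]],[0.6,[0.018,-0.046,0],[0,0,0]],[0.6,[0.018,-0.046,0],[0,0,0]],[0.6,[0.018,-0.046,0],[0,0,0]],[0.6,[0,0,0],[0,0,0]]]'

```text
time: 1.75
eef_pos: [446.4, -121.3, 270.1]
eef_rot: [-89.9, 0.1, 54.7]
force: [0.6, -0.3, 0.4]
width: 0.599
```

```bash
python3 - <<'E'
from h import *
d=snap('wrist','w1'); s=state(); print(s['eef_pos'],s['eef_rot'],s['width'])
cv2.imwrite('pics/w1z.png',cv2.resize(d['img'],(800,600),interpolation=cv2.INTER_CUBIC))
E
```

```text
[ 445.86172331 -118.86937607  270.22949912] [-8.98768953e+01  4.86713743e-02  5.47795645e+01] 0.5998088438150607
```

View pics/w1z.png

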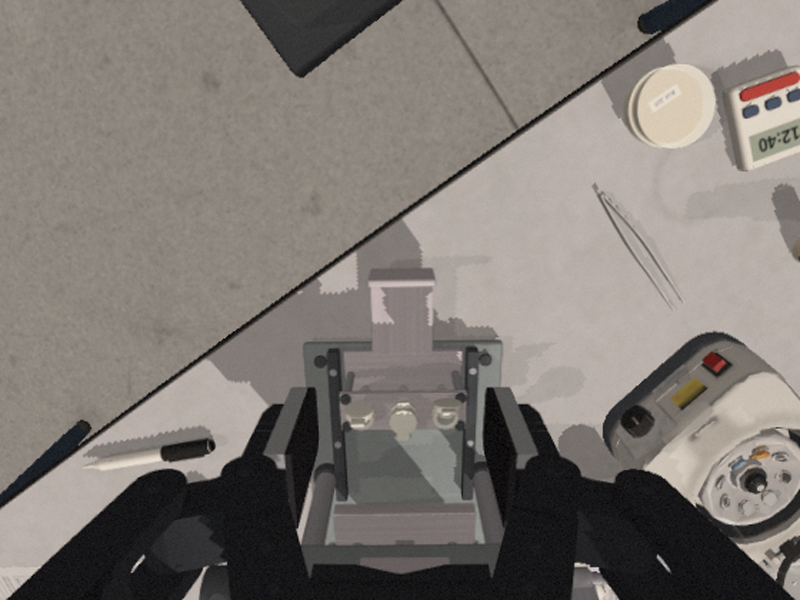

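```bash
python3 - <<'E'
from h import *
a=load('w1')['img'][170:350,200:360]; cv2.imwrite('pics/w1y.png',cv2.resize(a,None,fx=4,fy=3.3,interpolation=cv2.INTER_CUBIC))
E
```

```text
(no output)
```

View pics/w1y.png

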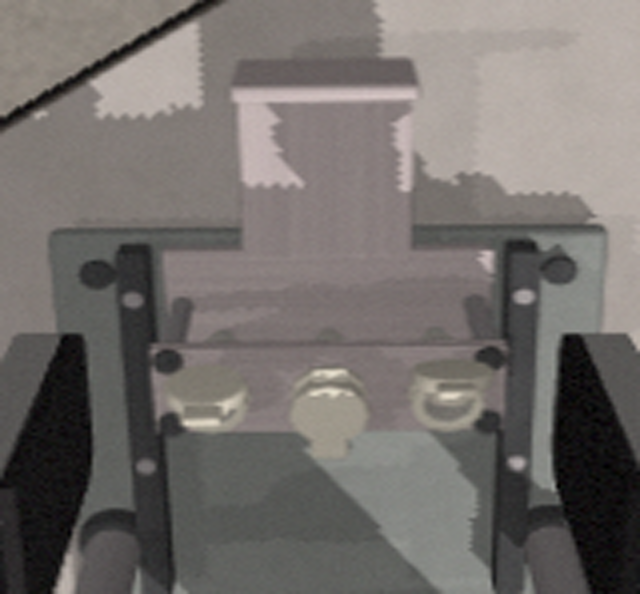

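```bash
python3 - <<'E'
from h import *
W=load('w1'); T=load('top0')
f=lambda p:(p[0]/4+200,p[1]/3.3+170)
P={}
for n,p,z in [('screwR',(97,275),13),('screwL',(558,270),13),('lipR',(232,94),54),('lipL',(418,92),54),('carFR',(150,346),62),('carFL',(506,344),62),('carBR',(165,433),62),('carBL',(502,433),62),('plateR',(52,248),12),('plateL',(605,245),12),('midcap',(330,410),78)]:
    P[n]=onz(W,*f(p),z); print(n,P[n].round(1))
yaw=lambda a,b:np.degrees(np.arctan2(-(P[b]-P[a])[0],(P[b]-P[a])[1]))
for a,b in [('screwR','screwL'),('lipR','lipL'),('carFR','carFL'),('carBR','carBL'),('plateR','plateL')]: print(a,yaw(a,b),np.linalg.norm(P[a]-P[b]),((P[a]+P[b])/2).round(1))
th=np.radians(-34.8); ex=np.array([np.cos(th),np.sin(th),0]); ey=np.array([-np.sin(th),np.cos(th),0])
for n in P:
    q=P[n]-np.array([612,-237,0]); print(n,round(q@ex,1),round(q@ey,1))
E
```

```text
screwR [ 491.7 -236.    13. ]
screwL [ 570.7 -120.6   13. ]
lipR [ 451.5 -152.4   54. ]
lipL [ 478.7 -112.8   54. ]
carFR [ 506.6 -220.2   62. ]
carFL [ 561.9 -140.6   62. ]
carBR [ 535.4 -237.1   62. ]
carBL [ 589.9 -159.9   62. ]
plateR [ 475.5 -240.9   12. ]
plateL [ 571.  -103.7   12. ]
midcap [ 546.6 -188.6   78. ]
screwR -34.40313737046505 139.92133579864216 [ 531.2 -178.3   13. ]
lipR -34.46012984793311 48.016703091211866 [ 465.1 -132.6   54. ]
carFR -34.788112487453134 96.90940418647223 [ 534.2 -180.4   62. ]
carBR -35.23358959347279 94.46750291064531 [ 562.6 -198.5   62. ]
plateR -34.820885723917996 167.0908361640411 [ 523.3 -172.3   12. ]
screwR -99.4 -67.9
screwL -100.4 72.0
lipR -180.1 -22.1
lipL -180.4 25.9
carFR -96.1 -46.4
carFL -96.2 50.5
carBR -62.9 -43.8
carBL -62.2 50.7
plateR -109.8 -81.1
plateL -109.8 86.0
midcap -81.3 2.5
```

Call:
servo_tool --moves '[[0.6,[0.028,-0.019,-0.045],[0,0,0]],[0.6,[0.028,-0.019,-0.045],[0,0,0]],[0.6,[0,0,-0.045],[0,0,0]],[0.6,[0,0,-0.045],[0,0,0]],[0.6,[0,0,-0.005],[0,0,0]],[0.6,[0,0,0],[0,0,0]]]'

```text
time: 2.4
eef_pos: [494.7, -148.9, 95.8]
eef_rot: [-89.8, 0.0, 55.1]
force: [0.3, -0.2, 0.0]
width: 0.6
```

```bash
cat >> h.py <<'E'
O=np.array([617,-238,0.]); th=np.radians(-34.8); ex=np.array([np.cos(th),np.sin(th),0]); ey=np.array([-np.sin(th),np.cos(th),0])
def own(P): q=np.array(P)-O; return np.round([q@ex,q@ey,q[2]],1)
def wld(x,y,z): return O+x*ex+y*ey+np.array([0,0,z])
def pic(n,f,box,k):
    d=snap(n,f); a=d['img'][box[1]:box[3],box[0]:box[2]]; cv2.imwrite('pics/'+f+'z.png',cv2.resize(a,None,fx=k,fy=k,interpolation=cv2.INTER_CUBIC)); return d
def st():
    s=state(); print(round(s['time'],2),own(s['eef_pos']),np.round(s['eef_pos'],1),np.round(s['eef_rot'],1),'F',np.round(s['force'],1),'w',round(s['width'],2))
E
python3 - <<'E'
from h import *
st(); pic('wrist','w2',(100,150,460,420),2.1); pic('side','s2',(200,165,360,295),4.5)
E
```

```text
2.4 [-151.3    3.4   95.8] [ 494.7 -148.9   95.8] [-89.8   0.   55.1] F [ 0.3 -0.2  0. ] w 0.6
```

View pics/w2z.png

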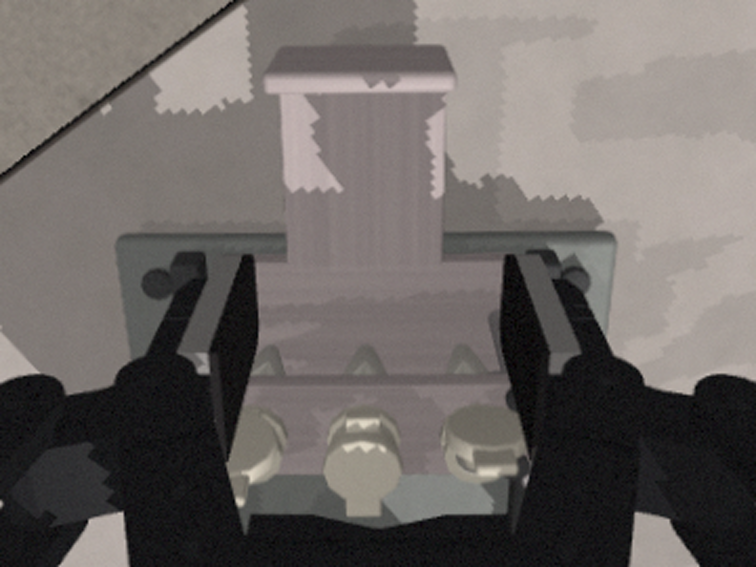

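View pics/s2z.png

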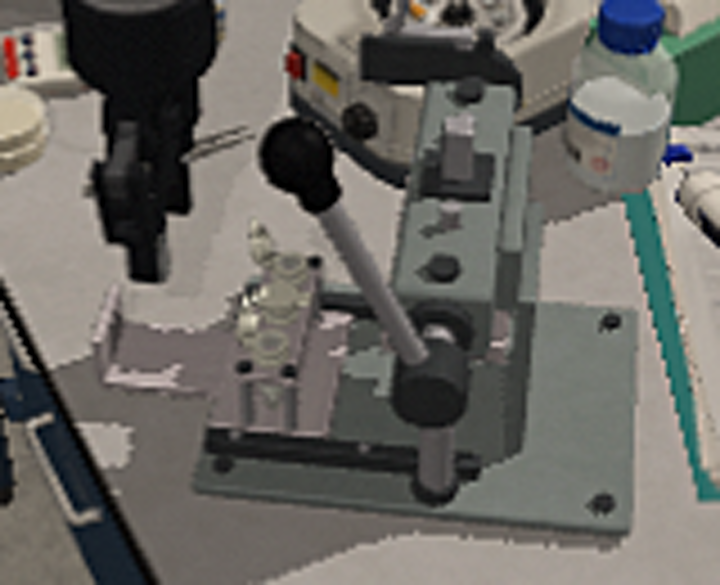

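Call:
servo_tool --moves '[[0.6,[0,0,0],[0,0,0]],[0.6,[0,0,0],[0,0,0]]]'

```text
time: 2.7
eef_pos: [497.4, -150.7, 99.0]
eef_rot: [-90.2, -0.1, 55.0]
force: [-0.8, 0.4, -0.2]
width: 0.6
```

Call:
servo_tool --moves '[[0.6,[-0.001,-0.0015,-0.009],[0,0,0]],[0.6,[-0.001,-0.0015,-0.009],[0,0,0]],[0.6,[0,0,0],[0,0,0]],[0.6,[0.008,-0.0055,0],[0,0,0]],[0.6,[0.008,-0.0055,0],[0,0,0]],[0.6,[0.008,-0.0055,0],[0,0,0]],[0.6,[0.008,-0.0055,0],[0,0,0]],[0.6,[0.008,-0.0055,0],[0,0,0]],[0.6,[0,0,0],[0,0,0]]]'

```text
time: 3.6
eef_pos: [535.1, -181.6, 78.7]
eef_rot: [-90.1, -0.0, 55.0]
force: [-0.6, -0.1, 0.8]
width: 0.6
```

```bash
python3 - <<'E'
from h import *
st(); pic('wrist','w3',(100,150,460,420),2.1)
E
```

```text
3.6 [-99.5  -0.5  78.7] [ 535.1 -181.6   78.7] [-90.1  -0.   55. ] F [-0.6 -0.1  0.8] w 0.6
```

View pics/w3z.png

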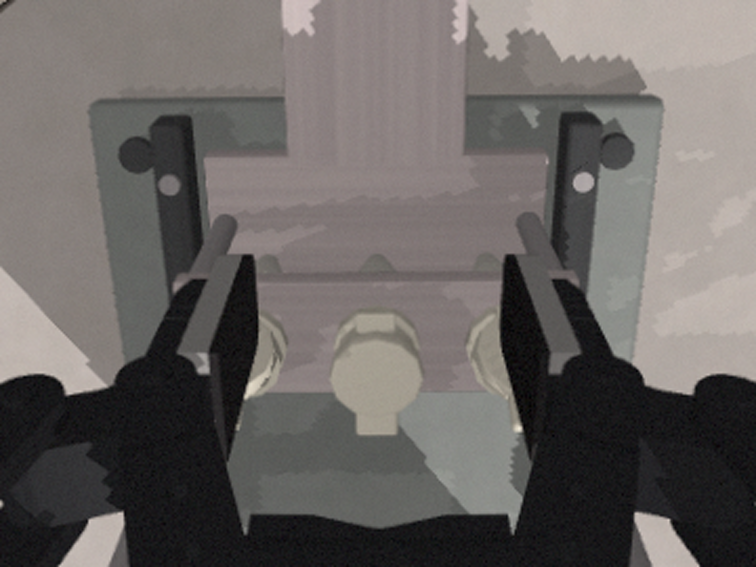

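Call:
servo_tool --moves '[[0.58,[0.006,-0.004,0],[0,0,0]],[0.58,[0.006,-0.004,0],[0,0,0]],[0.58,[0,0,0],[0,0,0]],[0.58,[0,0,-0.003],[0,0,0]],[0.58,[0,0,0],[0,0,0]]]'

```text
time: 4.15
eef_pos: [546.9, -189.2, 76.6]
eef_rot: [-90.2, -0.0, 55.0]
force: [0.4, 0.1, 5.1]
width: 0.58
```

Call:
servo_tool --moves '[[0.58,[0,0,-0.002],[0,0,0]],[0.58,[0,0,0],[0,0,0]]]'

```text
time: 4.35
eef_pos: [548.0, -189.9, 75.9]
eef_rot: [-90.3, -0.0, 55.0]
force: [1.4, -2.2, 10.3]
width: 0.582
```

Call:
servo_tool --moves '[[0.58,[0,0,-0.002],[0,0,0]],[0.58,[0,0,-0.001],[0,0,0]],[0.58,[0,0,0],[0,0,0]]]'

```text
time: 4.65
eef_pos: [548.9, -190.5, 74.6]
eef_rot: [-90.5, -0.0, 55.1]
force: [-1.9, -1.4, 19.5]
width: 0.577
```

```bash
python3 - <<'E'
from h import *
st(); pic('wrist','w4',(100,150,460,420),2.1);pic('side','s4',(200,165,360,295),4.5)
E
```

```text
4.65 [-83.1   0.1  74.6] [ 548.9 -190.5   74.6] [-90.5  -0.   55.1] F [-1.9 -1.4 19.5] w 0.58
```

View pics/w4z.png

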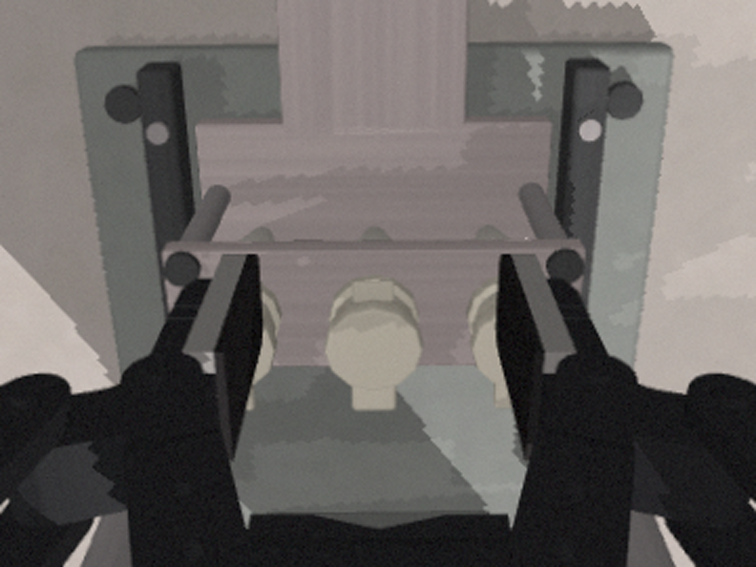

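View pics/s4z.png

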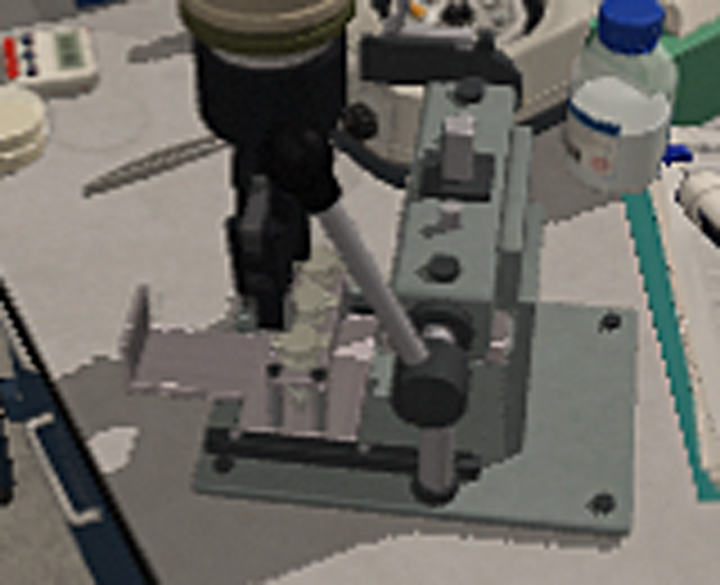

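Call:
servo_tool --moves '[[0.58,[0,0,0.01],[0,0,0]],[0.58,[-0.012,0.008,0.03],[0,0,0]],[0.58,[-0.024,0.017,0.03],[0,0,0]],[0.58,[-0.024,0.017,0.03],[0,0,0]],[0.58,[-0.024,0.017,0.03],[0,0,0]],[0.58,[-0.024,0.017,0],[0,0,0]],[0.58,[0,0,0],[0,0,0]]]'

```text
time: 5.45
eef_pos: [436.3, -111.2, 201.3]
eef_rot: [-90.1, -0.0, 55.1]
force: [0.6, -0.0, -0.6]
width: 0.582
```

```bash
python3 - <<'E'
from h import *
st(); pic('wrist','w5',(100,150,460,420),2.1);pic('side','s5',(200,165,360,295),4.5)
E
```

```text
5.45 [-220.7    1.   201.3] [ 436.3 -111.2  201.3] [-90.1  -0.   55.1] F [ 0.6 -0.  -0.6] w 0.58
```

View pics/w5z.png

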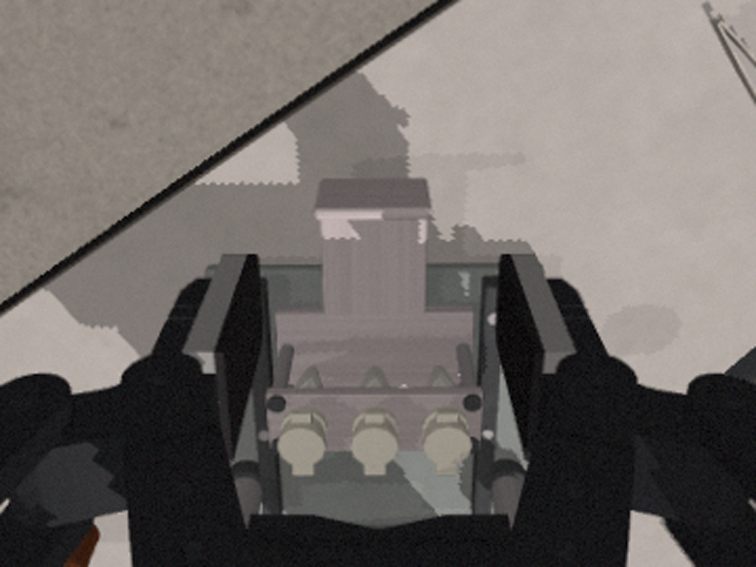

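View pics/s5z.png

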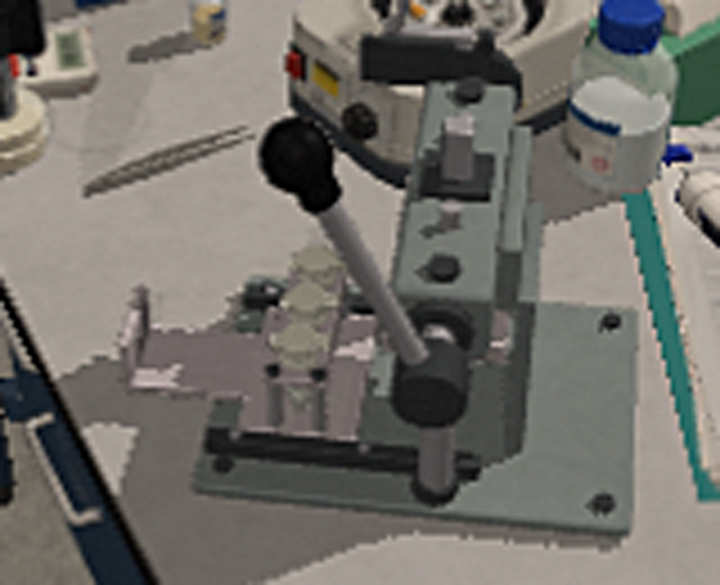

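```bash
python3 - <<'E'
from h import *
W=load('w5'); g=lambda p:(p[0]/2.1+100,p[1]/2.1+150)
for n,p,z in [('lip',(373,213),54),('carF',(373,391),62),('capR',(302,440),78),('capM',(374,440),78),('capL',(447,438),78)]: print(n,own(onz(W,*g(p),z)))
E
```

```text
lip [-169.8   -0.4   54. ]
carF [-86.1  -0.7  62. ]
capR [-72.3 -31.6  78. ]
capM [-72.4  -0.2  78. ]
capL [-73.2  31.5  78. ]
```

Call:
servo_tool --moves '[[0,[0,0,-0.025],[0,0,0]],[0,[0,0,-0.025],[0,0,0]],[0,[0,0,-0.025],[0,0,0]],[0,[0,0,-0.025],[0,0,0]],[0,[0,0,-0.025],[0,0,0]],[0,[0,0,-0.025],[0,0,0]],[0,[0,0,-0.013],[0,0,0]],[0,[0,0,0],[0,0,0]]]'

```text
time: 6.35
eef_pos: [436.0, -112.2, 34.9]
eef_rot: [-89.7, 0.1, 55.0]
force: [-0.1, 0.4, -0.2]
width: -0.0
```

Call:
servo_tool --moves '[[0,[0.0123,-0.0086,0],[0,0,0]],[0,[0.0123,-0.0086,0],[0,0,0]],[0,[0.0082,-0.0057,0],[0,0,0]],[0,[0.0082,-0.0057,0],[0,0,0]],[0,[0.0082,-0.0057,0],[0,0,0]],[0,[0.0082,-0.0057,0],[0,0,0]],[0,[0.0082,-0.0057,0],[0,0,0]],[0,[0.0082,-0.0057,0],[0,0,0]],[0,[0.0082,-0.0057,0],[0,0,0]],[0,[0,0,0],[0,0,0]]]'

```text
time: 7.35
eef_pos: [521.1, -170.8, 37.6]
eef_rot: [-90.1, -0.0, 55.0]
force: [-0.1, 0.1, -0.6]
width: 0.005
```

```bash
python3 - <<'E'
from h import *
st(); pic('wrist','w6',(100,100,460,370),2.1);pic('side','s6',(200,165,360,295),4.5)
E
```

```text
7.35 [-117.1    0.4   37.6] [ 521.1 -170.8   37.6] [-90.1  -0.   55. ] F [-0.1  0.1 -0.6] w 0.01
```

View pics/w6z.png

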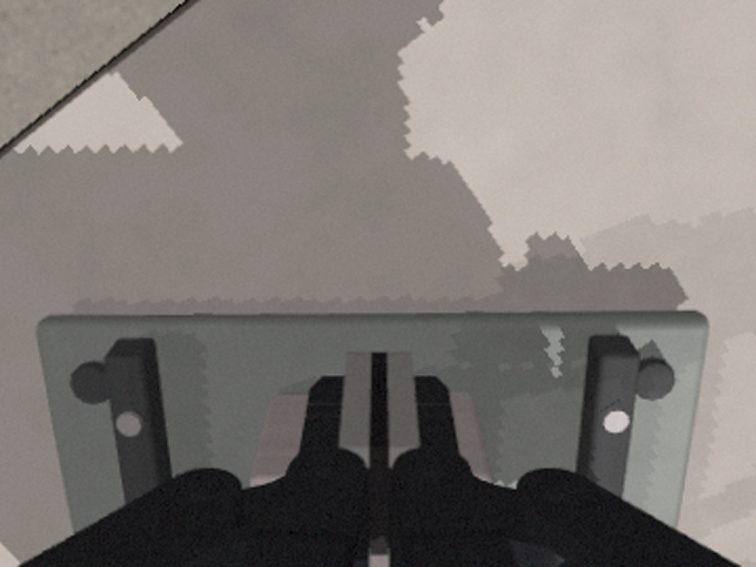

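View pics/s6z.png

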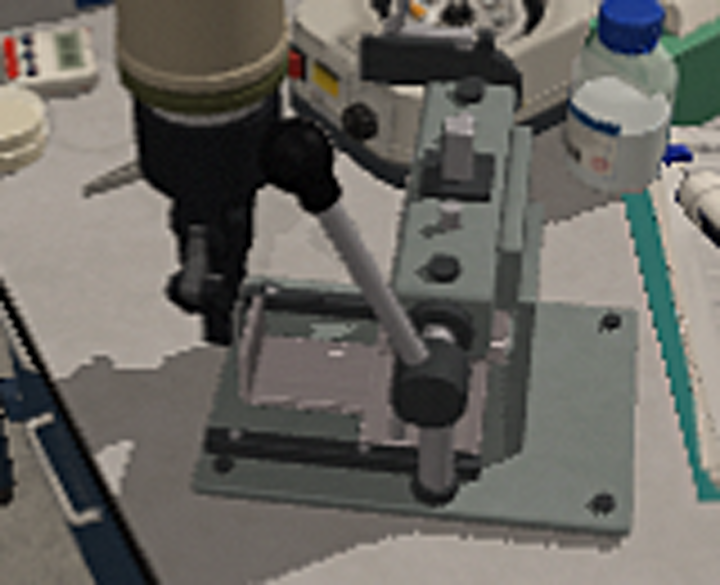

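Call:
servo_tool --moves '[[0,[0.0041,-0.0029,0],[0,0,0]],[0,[0.0041,-0.0029,0],[0,0,0]],[0,[0,0,0],[0,0,0]]]'

```text
time: 7.75
eef_pos: [528.3, -175.9, 37.4]
eef_rot: [-90.0, 0.0, 55.0]
force: [-0.8, -0.2, 0.2]
width: -0.004
```

Call:
servo_tool --moves '[[0,[0.0033,-0.0023,0],[0,0,0]],[0,[0,0,0],[0,0,0]]]'

```text
time: 7.95
eef_pos: [531.2, -177.8, 37.2]
eef_rot: [-90.0, 0.0, 55.0]
force: [-1.5, 1.4, 0.4]
width: 0.003
```

Call:
servo_tool --moves '[[0,[0.0025,-0.0017,0],[0,0,0]],[0,[0,0,0],[0,0,0]]]'

```text
time: 8.15
eef_pos: [531.3, -177.8, 36.8]
eef_rot: [-89.6, 0.0, 55.1]
force: [-13.9, 8.8, 10.7]
width: 0.004
```

Call:
servo_tool --moves '[[0,[0.0016,-0.0011,0],[0,0,0]],[0,[0,0,0],[0,0,0]]]'

```text
time: 8.35
eef_pos: [531.4, -177.8, 36.5]
eef_rot: [-89.4, 0.1, 55.1]
force: [-21.3, 14.3, 18.1]
width: -0.001
```

Call:
servo_tool --moves '[[0,[-0.012,0.008,0],[0,0,0]],[0,[-0.02,0.014,0],[0,0,0]],[0,[-0.02,0.014,0.02],[0,0,0]],[0,[-0.02,0.014,0.03],[0,0,0]],[0,[0,0,0.03],[0,0,0]],[0,[0,0,0.03],[0,0,0]],[0,[0,0,0.03],[0,0,0]],[0,[0,0,0.03],[0,0,0]],[0,[0,0,0.03],[0,0,0]],[0,[0,0,0.03],[0,0,0]]]'

```text
time: 9.35
eef_pos: [463.6, -130.8, 269.1]
eef_rot: [-90.1, -0.0, 55.0]
force: [1.1, -0.3, -0.3]
width: 0.002
```

```bash
python3 - <<'E'
from h import *
st(); pic('wrist','w7',(100,100,460,370),2.1);pic('side','s7',(200,165,360,295),4.5);pic('top','t7',(215,145,395,285),4.2)
E
```

```text
9.35 [-187.2    0.5  269.1] [ 463.6 -130.8  269.1] [-90.1  -0.   55. ] F [ 1.1 -0.3 -0.3] w 0.0
```

View pics/w7z.png

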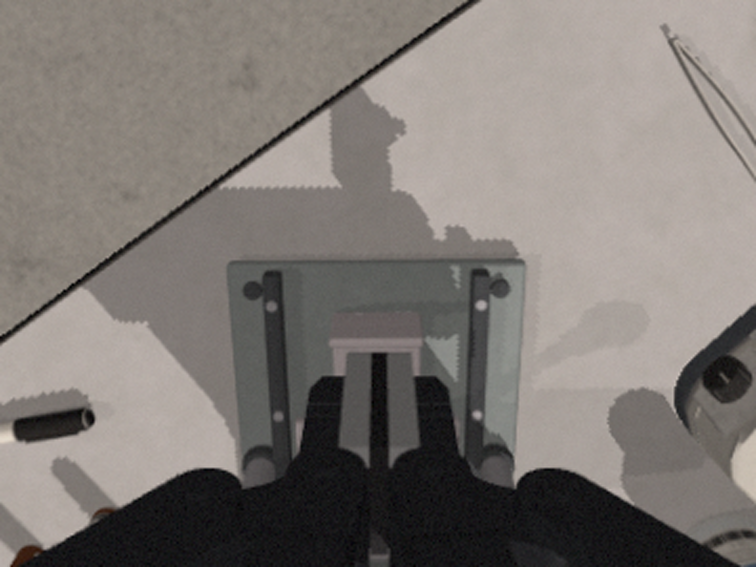

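View pics/s7z.png

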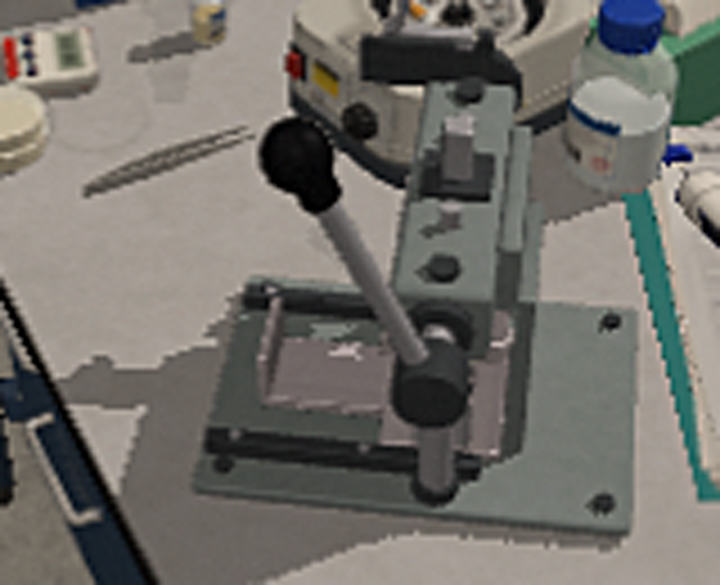

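View pics/t7z.png

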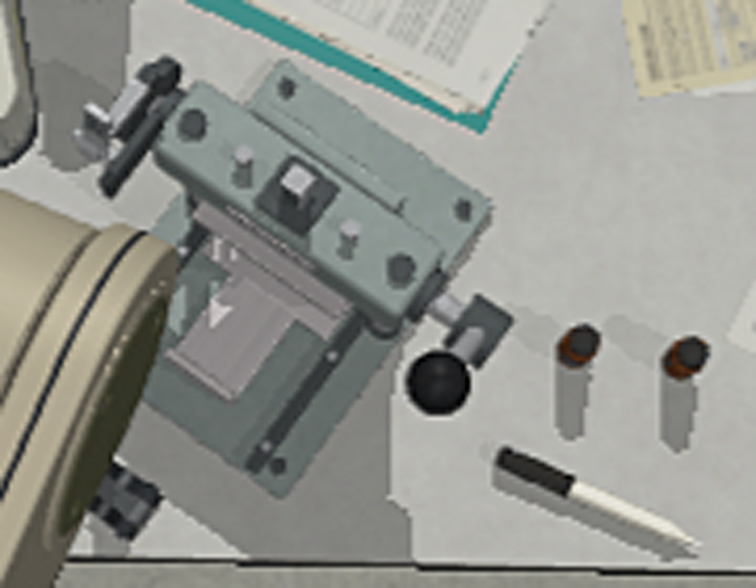

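Call:
servo_tool --moves '[[0,[0.0,0.02,0.03],[0,0,0]],[0,[0.03,0.0,0.01],[0,0,0]],[0,[0.035,-0.01,0.0],[0,0,0]],[0,[0.035,-0.01,0],[0,0,0]],[0,[0.035,-0.01,0],[0,0,0]],[0,[0.035,-0.01,0],[0,0,0]],[0,[0.035,-0.01,0],[0,0,0]],[0,[0.035,-0.01,0],[0,0,0]],[0,[0.0,0,0],[0,0,0]]]'

```text
time: 10.4
eef_pos: [705.2, -171.5, 299.8]
eef_rot: [-89.6, 0.1, 55.0]
force: [-1.1, -0.8, -1.1]
width: -0.003
```

```bash
python3 - <<'E'
from h import *
st(); pic('wrist','w8',(0,0,560,420),1.4)
E
```

```text
10.4 [ 34.5 104.9 299.8] [ 705.2 -171.5  299.8] [-89.6   0.1  55. ] F [-1.1 -0.8 -1.1] w -0.0
```

View pics/w8z.png

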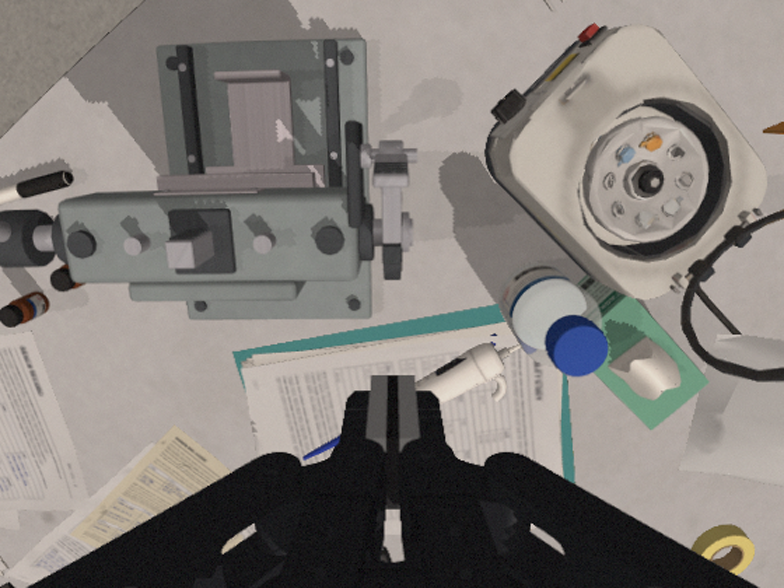

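```bash
python3 - <<'E'
from h import *
a=load('w8')['img'][80:205,225:325]; cv2.imwrite('pics/w8y.png',cv2.resize(a,None,fx=4.8,fy=4.8,interpolation=cv2.INTER_CUBIC))
W=load('w8')
for n,p in [('lever shaft',(10,125,148)),('tab base',(10,104,181)),('tabtop',(20,104,218)),('left rod',(-60,104,181))]: print(n,proj(W,wld(*p)))
E
```

```text
lever shaft [303.9 166.9]
tab base [278.1 175.3]
tabtop [277.8 202.4]
left rod [277.7  75.4]
```

View pics/w8y.png

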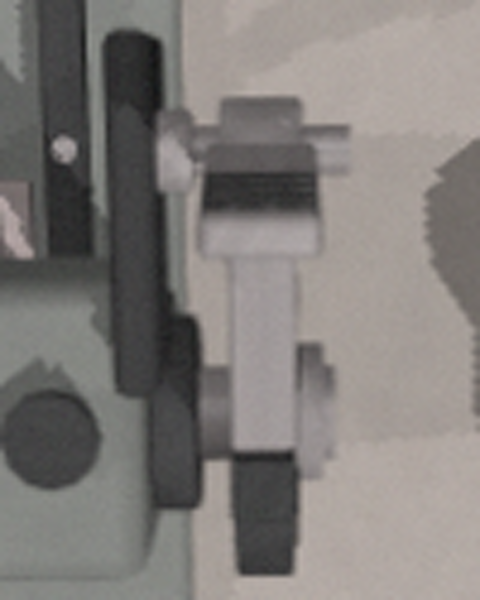

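```bash
python3 - <<'E'
from h import *
W=load('w8');T=load('t7')
f=lambda p:(p[0]/4.8+225,p[1]/4.8+80)
for n,p,z in [('tabtop',(261,235),218),('tabL',(201,235),218),('tabR',(321,235),218),('pivot',(261,148),181),('pin r',(350,150),181),('shaft',(320,412),148),('headbolt',(50,440),168),('nose',(265,445),187)]: print(n,own(onz(W,*f(p),z)))
for p in [(95,118),(90,135),(130,105)]: print('top',own(onz(T,p[0]/4.2+215,p[1]/4.2+145,218)))
print(own([664.8,-184.7,168]),own([584.8,-302,168]),own([505.8,-313.4,271]))
t=(95/4.2+215,125/4.2+145); P,e=tri(W,f((261,225)),T,t); print(own(P),e)
for p in [(-40,104,181),(-28,104,218)]: print(proj(T,wld(*p)), (proj(T,wld(*p))-[215,145])*4.2)
E
```

```text
tabtop [-26.8 105.2 218. ]
tabL [-26.8  97.6 218. ]
tabR [-26.8 112.8 218. ]
pivot [-36.2 105.1 181. ]
pin r [-35.9 118.1 181. ]
shaft [  9.1 114.9 148. ]
headbolt [  9.8  70.9 168. ]
nose [  6.8 105.6 187. ]
top [-31.4 103.4 218. ]
top [-40.4  99.9 218. ]
top [-14.7  92.7 218. ]
[  8.8  71.  168. ] [ 10.1 -70.9 168. ] [ -48.3 -125.4  271. ]
[-28.5 105.9 196.6] 4.544790382113464
[236.8 180.5] [ 91.56 149.1 ]
[238.3 171.7] [ 97.86 112.14]
```

Call:
servo_tool --moves '[[0,[-0.013,0.012,0],[0,0,0]],[0,[-0.012,0.012,0],[0,0,0]],[0,[0,0,-0.025],[0,0,0]],[0,[0,0,-0.025],[0,0,0]],[0,[0,0,-0.025],[0,0,0]],[0,[0,0,-0.015],[0,0,0]],[0,[0,0,0],[0,0,0]],[0,[0,0,0],[0,0,0]]]'

```text
time: 11.25
eef_pos: [678.2, -146.6, 218.3]
eef_rot: [-90.0, -0.0, 55.0]
force: [0.0, -0.5, -0.0]
width: 0.002
```

```bash
python3 - <<'E'
from h import *
st(); pic('wrist','w9',(180,60,460,330),2.2);pic('side','s9',(200,125,360,255),4.5)
E
```

```text
11.25 [ -1.9 110.  218.3] [ 678.2 -146.6  218.3] [-90.  -0.  55.] F [ 0.  -0.5 -0. ] w 0.0
```

View pics/w9z.png

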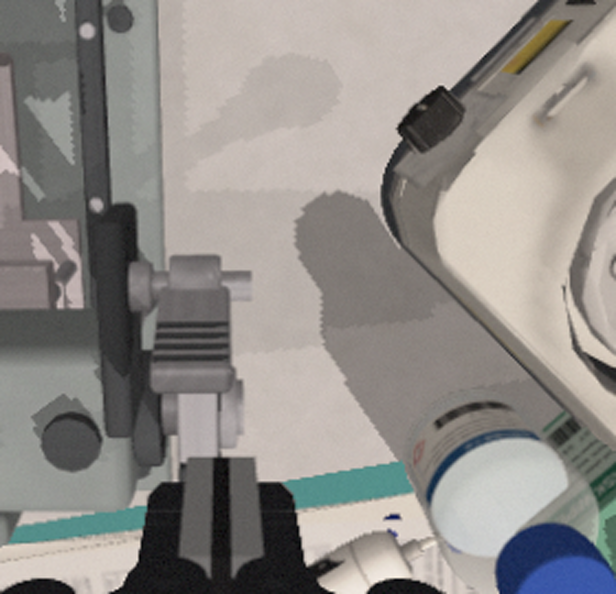

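View pics/s9z.png

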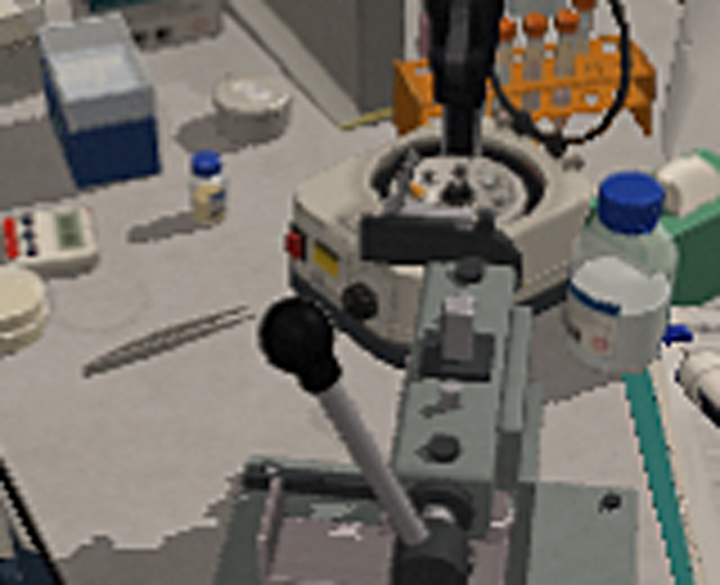

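Call:
servo_tool --moves '[[0,[0,0,-0.008],[0,0,0]],[0,[0,0,-0.008],[0,0,0]],[0,[-0.0066,0.0046,0],[0,0,0]],[0,[-0.0066,0.0046,0],[0,0,0]],[0,[-0.0066,0.0046,0],[0,0,0]],[0,[0,0,0],[0,0,0]]]'

```text
time: 11.95
eef_pos: [657.9, -132.0, 201.9]
eef_rot: [-90.0, -0.0, 55.1]
force: [1.8, -0.2, -0.6]
width: -0.001
```

```bash
python3 - <<'E'
from h import *
st(); pic('wrist','w10',(180,60,460,330),2.2)
E
```

```text
11.95 [-26.9 110.4 201.9] [ 657.9 -132.   201.9] [-90.   -0.   55.1] F [ 1.8 -0.2 -0.6] w -0.0
```

View pics/w10z.png

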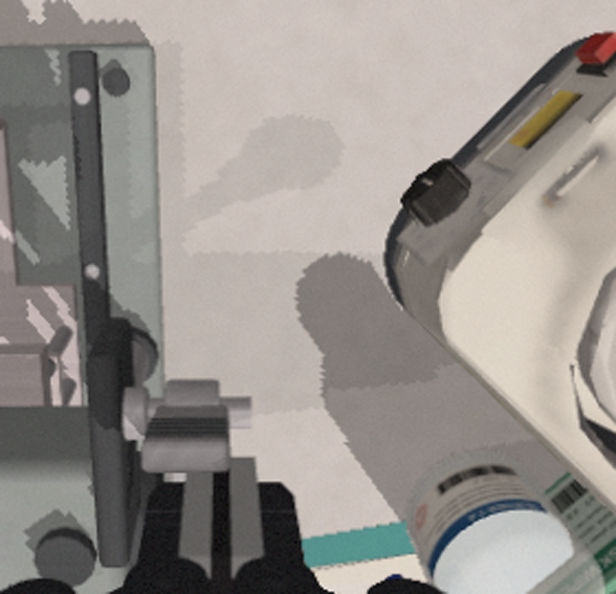

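Call:
servo_tool --moves '[[0,[-0.0049,0.0034,0],[0,0,0]],[0,[-0.0049,0.0034,0],[0,0,0]],[0,[-0.0049,0.0034,0],[0,0,0]],[0,[0,0,0],[0,0,0]]]'

```text
time: 12.4
eef_pos: [643.2, -122.0, 201.5]
eef_rot: [-90.0, -0.0, 55.1]
force: [1.1, -1.2, 0.6]
width: -0.001
```

Call:
servo_tool --moves '[[0,[-0.0049,0.0034,0],[0,0,0]],[0,[-0.0041,0.0029,0],[0,0,0]],[0,[0,0,0],[0,0,0]]]'

```text
time: 12.7
eef_pos: [634.3, -115.8, 201.4]
eef_rot: [-90.0, 0.0, 55.1]
force: [1.3, -0.5, 0.9]
width: -0.001
```

```bash
python3 - <<'E'
from h import *
st(); pic('wrist','w11',(180,60,460,330),2.2);pic('side','s11',(200,125,360,255),4.5)
E
```

```text
12.7 [-55.5 110.2 201.4] [ 634.3 -115.8  201.4] [-90.    0.   55.1] F [ 1.3 -0.5  0.9] w -0.0
```

View pics/w11z.png

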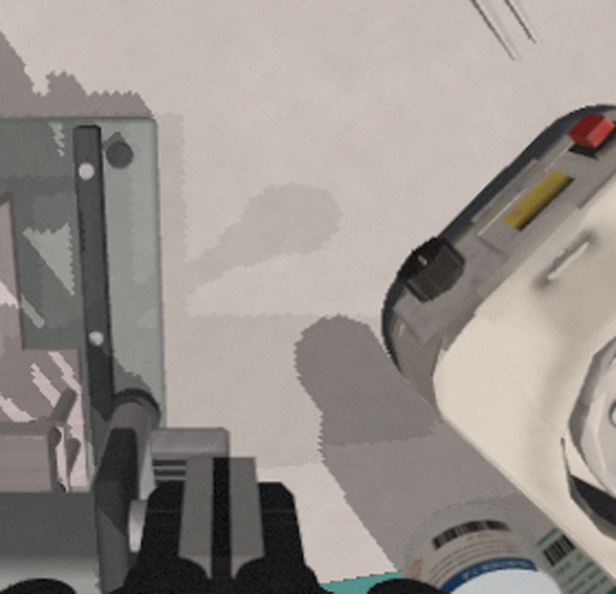

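View pics/s11z.png

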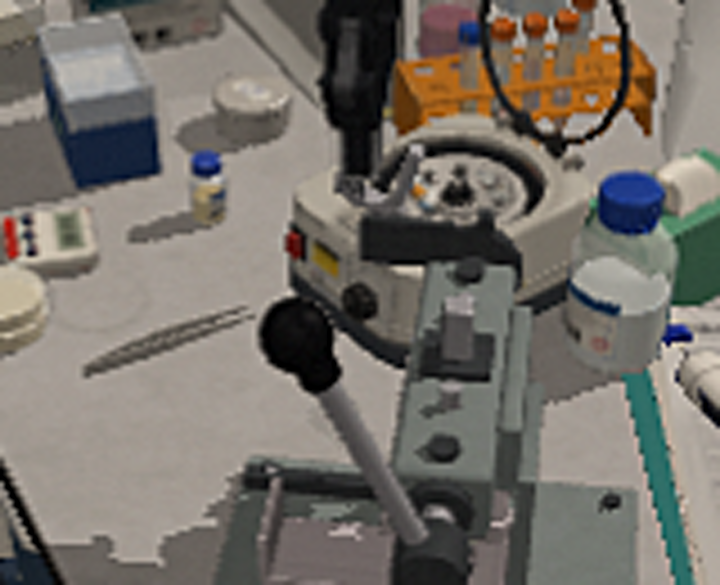

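Call:
servo_tool --moves '[[0,[-0.0041,0.0029,0],[0,0,0]],[0,[-0.002,0.0014,0],[0,0,0]],[0,[0,0,0],[0,0,0]]]'

```text
time: 13.1
eef_pos: [629.2, -112.2, 202.3]
eef_rot: [-90.1, -0.0, 55.0]
force: [1.5, -0.1, 4.9]
width: -0.003
```

Call:
servo_tool --moves '[[0,[0,0,-0.003],[0,0,0]],[0,[0,0,0],[0,0,0]]]'

```text
time: 13.3
eef_pos: [629.7, -112.3, 201.5]
eef_rot: [-90.2, -0.1, 55.0]
force: [-3.1, -0.1, 15.2]
width: -0.001
```

Call:
servo_tool --moves '[[0,[0,0,-0.002],[0,0,0]],[0,[0,0,0],[0,0,0]]]'

```text
time: 13.5
eef_pos: [629.9, -112.4, 201.0]
eef_rot: [-90.2, -0.1, 55.0]
force: [-6.5, 0.7, 22.9]
width: -0.0
```

Call:
servo_tool --moves '[[0,[0,0,0.02],[0,0,0]],[0,[0,0,0.03],[0,0,0]],[0,[0,0,0.03],[0,0,0]],[0,[0,0,0.03],[0,0,0]],[0.7,[0.02,-0.014,0.02],[0,0,0]],[0.7,[0.03,-0.02,0],[0,0,0]],[0.7,[0.03,-0.02,0],[0,0,0]],[0.7,[0,0,0],[0,0,0]]]'

```text
time: 14.3
eef_pos: [709.8, -168.1, 320.2]
eef_rot: [-89.6, 0.2, 54.9]
force: [-0.3, 0.5, -2.1]
width: 0.676
```

```bash
python3 - <<'E'
from h import *
st(); pic('wrist','w12',(0,0,560,420),1.4);pic('side','s12',(200,125,360,255),4.5)
E
```

```text
14.3 [ 36.3 110.3 320.2] [ 709.8 -168.1  320.2] [-89.6   0.2  54.9] F [-0.3  0.5 -2.1] w 0.68
```

View pics/w12z.png

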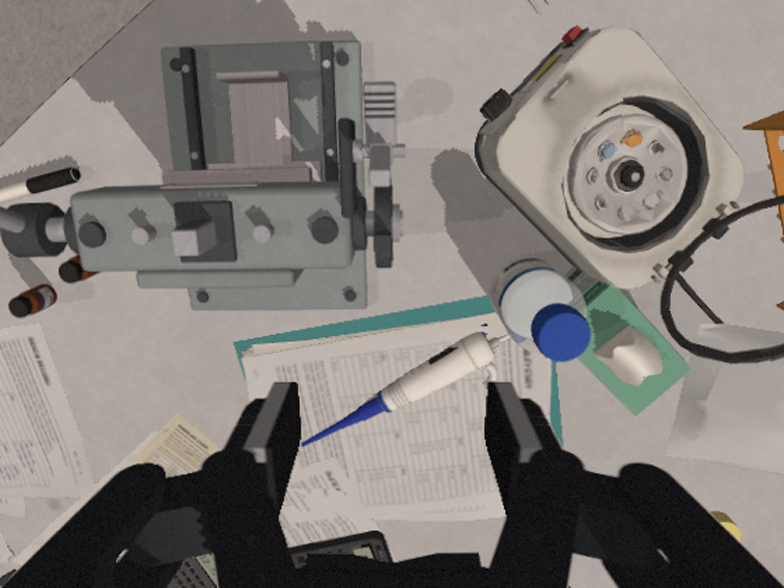

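View pics/s12z.png

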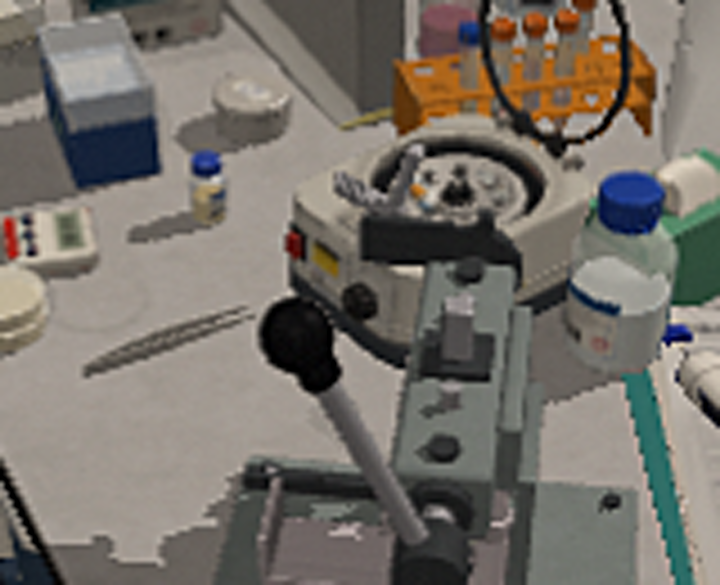

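Call:
servo_tool --moves '[[0.7,[-0.015,-0.01,0.01],[0,0,0]],[0.7,[-0.03,-0.021,0],[0,0,0]],[0.7,[-0.03,-0.021,0],[0,0,0]],[0.7,[-0.03,-0.021,0],[0,0,0]],[0.7,[-0.03,-0.021,0],[0,0,0]],[0.7,[-0.03,-0.021,0],[0,0,0]],[0.7,[-0.03,-0.021,0],[0,0,0]],[0.7,[-0.01,-0.009,0],[0,0,0]],[0.7,[0,0,0],[0,0,0]]]'

```text
time: 15.3
eef_pos: [502.4, -311.4, 337.6]
eef_rot: [-90.1, -0.0, 54.9]
force: [1.0, 0.9, -0.4]
width: 0.696
```

```bash
python3 - <<'E'
from h import *
print('tab',own(onz(load('w12'),380/1.4,84/1.4,201)))
st(); pic('wrist','w13',(0,0,560,420),1.4)
E
```

```text
tab [-68.2 105.3 201. ]
15.3 [ -52.3 -125.7  337.6] [ 502.4 -311.4  337.6] [-90.1  -0.   54.9] F [ 1.   0.9 -0.4] w 0.7
```

View pics/w13z.png

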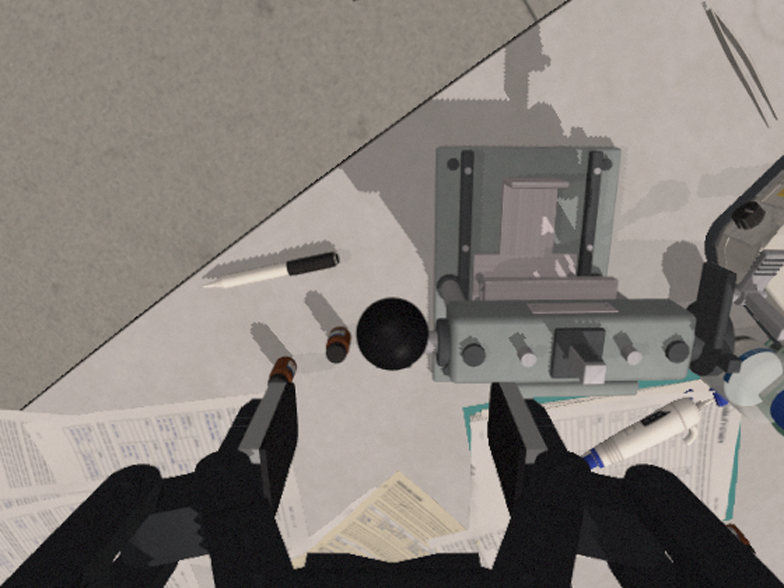

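```bash
python3 - <<'E'
from h import *
for z in (271,275): print('knob',own(onz(load('w13'),280,237.9,z)))
E
```

```text
knob [ -47.4 -125.   271. ]
knob [ -49.1 -125.   275. ]
```

Call:
servo_tool --moves '[[0.7,[0.003,-0.0015,-0.02],[0,0,0]],[0.7,[0,0,-0.02],[0,0,0]],[0.7,[0,0,-0.02],[0,0,0]],[0.7,[0,0,-0.02],[0,0,0]],[0.7,[0,0,0],[0,0,0]],[0.7,[0,0,0],[0,0,0]]]'

```text
time: 15.95
eef_pos: [507.5, -311.3, 256.4]
eef_rot: [-90.0, -0.0, 55.1]
force: [0.5, 0.4, 0.1]
width: 0.699
```

```bash
python3 - <<'E'
from h import *
st(); pic('wrist','w14',(100,150,460,420),2.1);pic('side','s14',(200,125,360,255),4.5)
E
```

```text
15.95 [ -48.1 -122.7  256.4] [ 507.5 -311.3  256.4] [-90.   -0.   55.1] F [0.5 0.4 0.1] w 0.7
```

View pics/w14z.png

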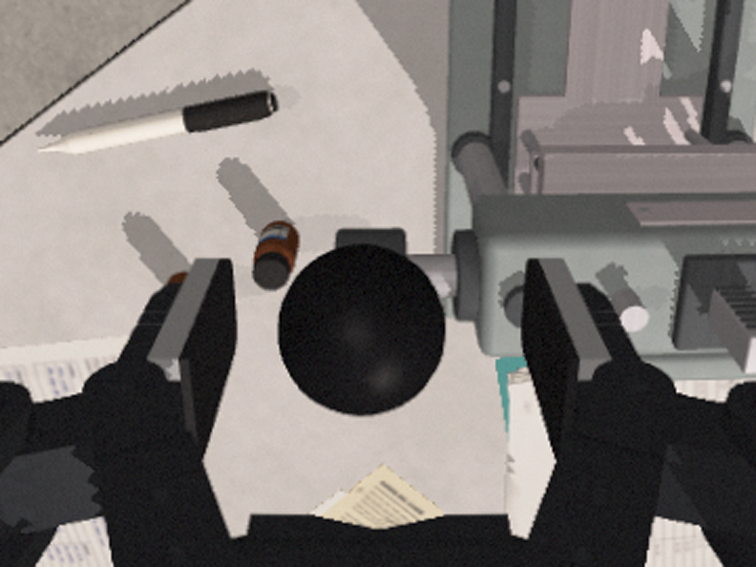

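View pics/s14z.png

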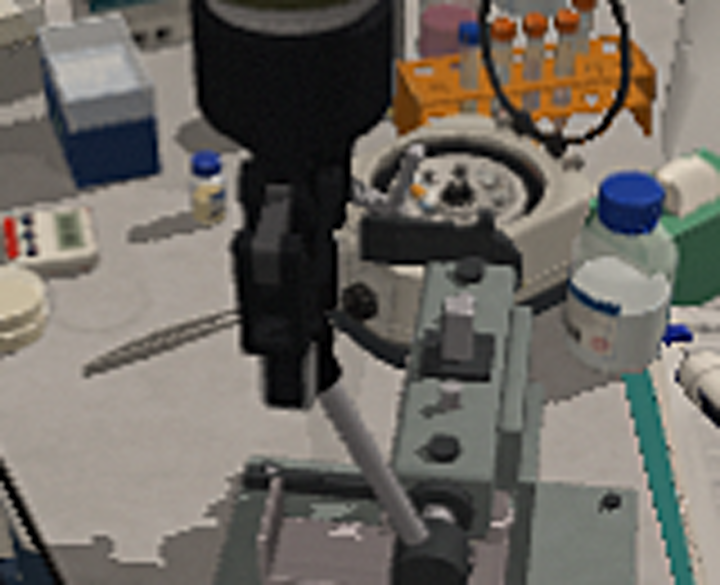

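Call:
servo_tool --moves '[[0.7,[-0.0014,-0.002,-0.003],[0,0,0]],[0.5,[0,0,-0.003],[0,0,0]],[0.2,[0,0,0],[0,0,0]],[0.2,[0,0,0],[0,0,0]],[0.2,[0,0,0],[0,0,0]],[0.2,[0,0,0],[0,0,0]]]' --squeeze 60

```text
time: 16.65
eef_pos: [505.6, -314.1, 250.6]
eef_rot: [-90.0, -0.0, 55.1]
force: [1.9, 3.8, 2.9]
width: 0.346
```

```bash
python3 - <<'E'
from h import *
st()
# path of knob relative to start
p0=np.radians(65)
for dphi in np.arange(0,70,7.64):
    a=p0-np.radians(dphi); d=-140*(np.cos(a)-np.cos(p0))*ex+np.array([0,0,140*(np.sin(a)-np.sin(p0))]); print(round(dphi,1),d.round(1))
E
```

```text
16.65 [ -48.  -126.   250.6] [ 505.6 -314.1  250.6] [-90.   -0.   55.1] F [1.9 3.8 2.9] w 0.35
0.0 [0. 0. 0.]
7.6 [-13.4   9.3  -9. ]
15.3 [-25.7  17.9 -20.1]
22.9 [-36.7  25.5 -33.1]
30.6 [-46.2  32.1 -47.7]
38.2 [-54.   37.6 -63.8]
45.8 [-60.   41.7 -80.9]
53.5 [-64.1  44.5 -98.9]
61.1 [ -66.1   45.9 -117.4]
68.8 [ -66.1   46.  -136.1]
```

Call:
servo_tool --moves '[[0.2,[-0.0067,0.0047,-0.0045],[0,0,0]],[0.2,[-0.0067,0.0046,-0.0045],[0,0,0]],[0.2,[-0.0062,0.0043,-0.0055],[0,0,0]],[0.2,[-0.0061,0.0043,-0.0056],[0,0,0]],[0.2,[0,0,0],[0,0,0]]]'

```text
time: 17.15
eef_pos: [479.8, -296.3, 231.0]
eef_rot: [-90.1, -0.0, 55.0]
force: [2.8, 3.5, 6.7]
width: 0.348
```

```bash
python3 - <<'E'
from h import *
st(); pic('wrist','w15',(100,150,460,420),2.1);pic('side','s15',(200,125,360,255),4.5)
E
```

```text
17.15 [ -79.4 -126.2  231. ] [ 479.8 -296.3  231. ] [-90.1  -0.   55. ] F [2.8 3.5 6.7] w 0.35
```

View pics/s15z.png

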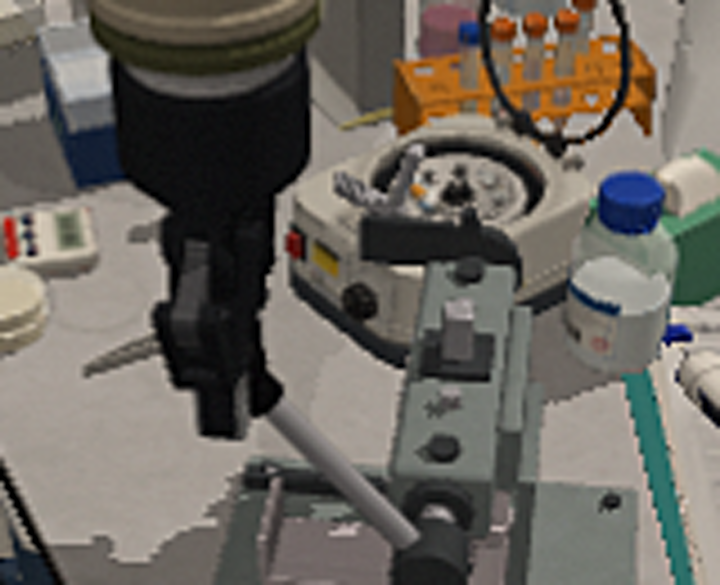

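View pics/w15z.png

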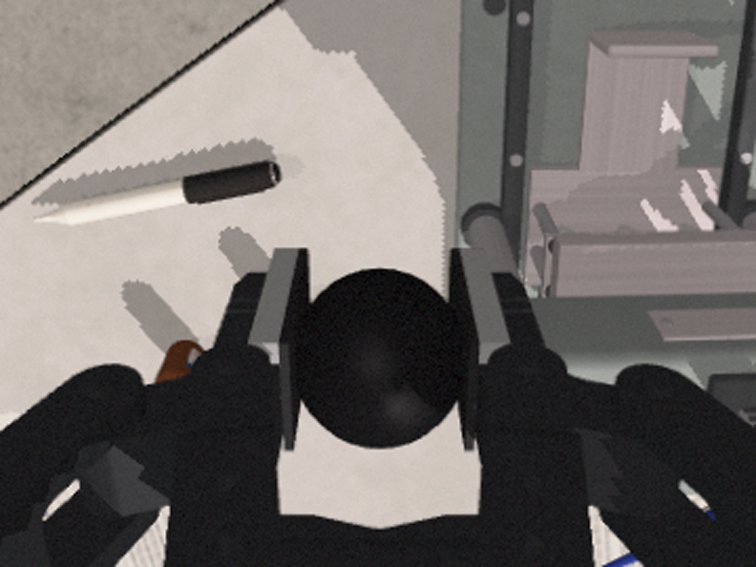

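Call:
servo_tool --moves '[[0.2,[-0.0055,0.0038,-0.0065],[0,0,0]],[0.2,[-0.0055,0.0038,-0.0065],[0,0,0]],[0.2,[-0.0048,0.0033,-0.0073],[0,0,0]],[0.2,[-0.0047,0.0033,-0.0073],[0,0,0]],[0.2,[-0.0039,0.0028,-0.008],[0,0,0]],[0.2,[-0.0039,0.0027,-0.0081],[0,0,0]],[0.2,[-0.003,0.002,-0.0085],[0,0,0]],[0.2,[-0.003,0.0021,-0.0086],[0,0,0]],[0.2,[0,0,0],[0,0,0]]]'

```text
time: 18.15
eef_pos: [446.7, -273.6, 170.1]
eef_rot: [-90.3, -0.0, 55.1]
force: [7.2, 0.4, 4.9]
width: 0.348
```

Call:
servo_tool --moves '[[0.2,[-0.0021,0.0014,-0.009],[0,0,0]],[0.2,[-0.002,0.0014,-0.009],[0,0,0]],[0.2,[-0.001,0.0007,-0.0092],[0,0,0]],[0.2,[-0.001,0.0007,-0.0093],[0,0,0]],[0.2,[0,0,-0.0093],[0,0,0]],[0.2,[0,0,0],[0,0,0]]]'

```text
time: 18.75
eef_pos: [444.0, -271.8, 126.7]
eef_rot: [-90.8, -0.0, 55.0]
force: [17.0, -5.1, 7.9]
width: 0.35
```

Call:
servo_tool --moves '[[0.2,[0,0,-0.005],[0,0,0]],[0.2,[0,0,-0.003],[0,0,0]],[0.2,[0,0,0],[0,0,0]]]'

```text
time: 19.05
eef_pos: [444.3, -272.0, 119.7]
eef_rot: [-90.8, -0.0, 55.0]
force: [15.1, -3.8, 8.7]
width: 0.342
```

Call:
servo_tool --moves '[[0.2,[0.002,-0.0015,-0.003],[0,0,0]],[0.2,[0.001,-0.0005,-0.003],[0,0,0]],[0.2,[0,0,0],[0,0,0]]]'

```text
time: 19.35
eef_pos: [444.9, -272.4, 112.3]
eef_rot: [-90.4, 0.0, 55.1]
force: [4.9, 1.7, 11.5]
width: 0.348
```

Call:
servo_tool --moves '[[0.2,[0,0,-0.003],[0,0,0]],[0.2,[0,0,0],[0,0,0]]]'

```text
time: 19.55
eef_pos: [445.3, -272.8, 110.1]
eef_rot: [-90.5, -0.0, 55.0]
force: [5.2, 1.2, 12.7]
width: 0.345
```

Call:
servo_tool --moves '[[0.2,[0,0,-0.003],[0,0,0]],[0.2,[0,0,0],[0,0,0]]]'

```text
time: 19.75
eef_pos: [447.4, -274.1, 108.7]
eef_rot: [-90.8, -0.0, 55.0]
force: [13.7, -4.3, 11.7]
width: 0.339
```

```bash
python3 - <<'E'
from h import *
st(); pic('wrist','w16',(100,150,460,420),2.1);pic('side','s16',(180,165,340,295),4.5)
E
```

```text
19.75 [-118.7 -126.4  108.7] [ 447.4 -274.1  108.7] [-90.8  -0.   55. ] F [13.7 -4.3 11.7] w 0.34
```

View pics/s16z.png

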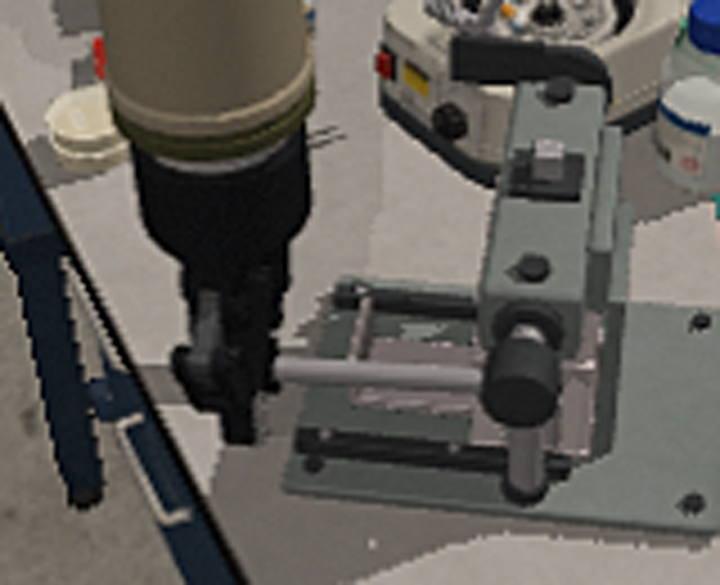

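View pics/w16z.png

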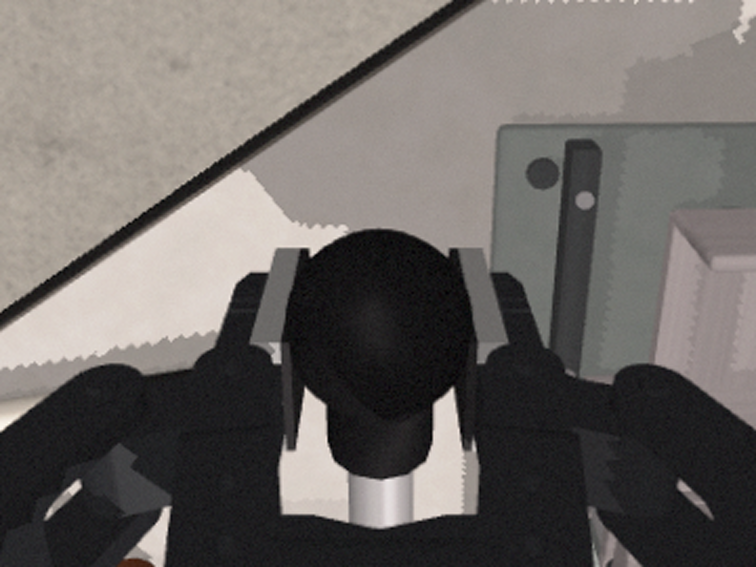

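```bash
python3 - <<'E'
from h import *
S=load('s16');W=load('w16')
for a in (10,5,0,-3.75):
    r=np.radians(a)
    print(a,[((proj(S,wld(10-L*np.cos(r),-125,148+L*np.sin(r)))-[180,165])*4.5).round(0) for L in (20,60,110,140)], ((proj(W,wld(10-140*np.cos(r),-125,148+140*np.sin(r)))-[100,150])*2.1).round(0))
E
```

```text
10 [array([475., 370.]), array([390., 351.]), array([284., 327.]), array([220., 312.])] [384. 470.]
5 [array([474., 373.]), array([388., 359.]), array([282., 341.]), array([219., 331.])] [383. 401.]
0 [array([474., 375.]), array([388., 366.]), array([282., 356.]), array([220., 349.])] [383. 348.]
-3.75 [array([474., 377.]), array([389., 373.]), array([284., 367.]), array([222., 363.])] [383. 318.]
```

Call:
servo_tool --moves '[[0.2,[-0.0025,0.0017,0],[0,0,0]],[0.2,[-0.0025,0.0017,0],[0,0,0]],[0.2,[0,0,0],[0,0,0]]]'

```text
time: 20.15
eef_pos: [447.4, -274.1, 112.0]
eef_rot: [-91.6, -0.0, 55.0]
force: [32.0, -15.6, 9.9]
width: 0.335
```

```bash
python3 - <<'E'
from h import *
st(); pic('wrist','w17',(100,150,460,420),2.1);pic('side','s17',(180,165,340,295),4.5)
E
```

```text
20.15 [-118.7 -126.4  112. ] [ 447.4 -274.1  112. ] [-91.6  -0.   55. ] F [ 32.  -15.6   9.9] w 0.34
```

View pics/w17z.png

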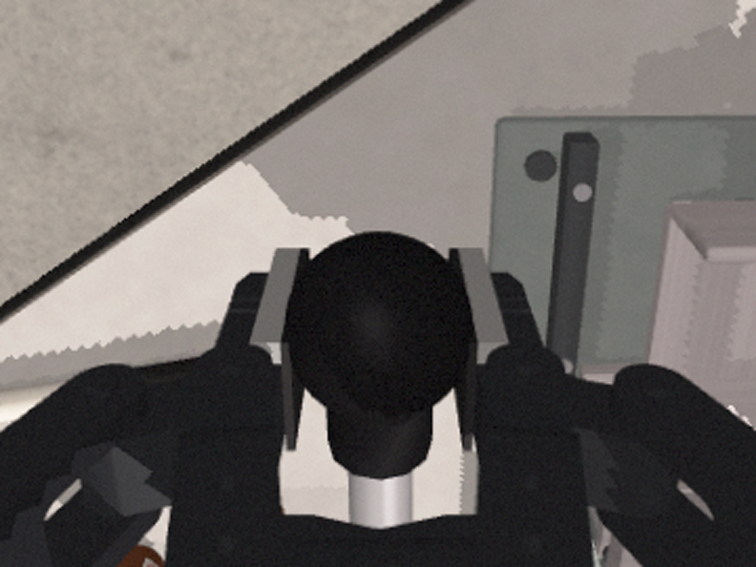

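View pics/s17z.png

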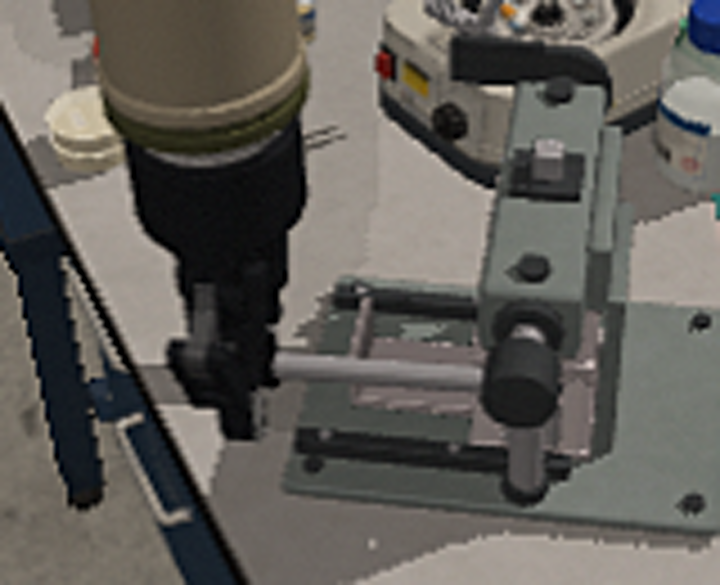

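Call:
servo_tool --moves '[[0.2,[0,0,-0.001],[0,0,0]],[0.2,[0,0,-0.001],[0,0,0]]]' --squeeze 20

```text
time: 20.45
eef_pos: [447.5, -274.1, 110.1]
eef_rot: [-91.6, -0.0, 55.0]
force: [31.5, -14.3, 10.5]
width: 0.34
```

Call:
servo_tool --moves '[[0.2,[0.002,-0.0013,-0.001],[0,0,0]],[0.2,[0.002,-0.0013,-0.001],[0,0,0]],[0.2,[0.002,-0.0013,-0.001],[0,0,0]],[0.2,[0,0,0],[0,0,0]]]' --squeeze 60

```text
time: 20.85
eef_pos: [449.0, -275.2, 105.4]
eef_rot: [-90.9, 0.0, 55.1]
force: [8.3, -1.0, 23.7]
width: 0.326
```

```bash
python3 - <<'E'
from h import *
st(); pic('wrist','w18',(100,150,460,420),2.1);pic('side','s18',(180,165,340,295),4.5)
E
```

```text
20.85 [-116.7 -126.5  105.4] [ 449.  -275.2  105.4] [-90.9   0.   55.1] F [ 8.3 -1.  23.7] w 0.33
```

View pics/w18z.png

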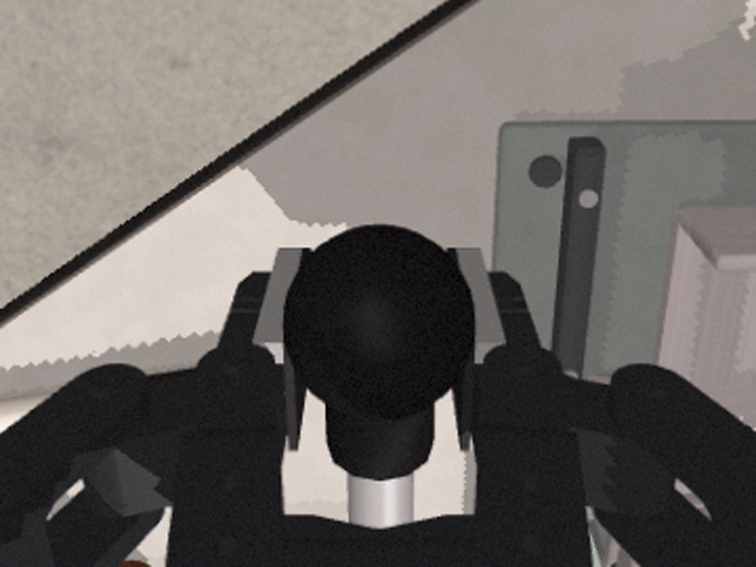

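View pics/s18z.png

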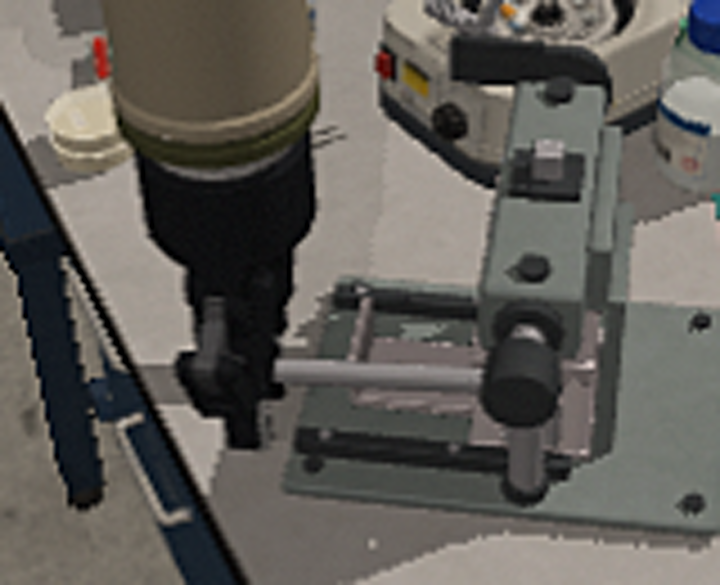

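Call:
servo_tool --moves '[[0.2,[0,0,0],[0,0,0]],[0.2,[0,0,0],[0,0,0]],[0.2,[0,0,0],[0,0,0]],[0.2,[0,0,0],[0,0,0]],[0.2,[0,0,0],[0,0,0]]]'

```text
time: 21.45
eef_pos: [449.0, -275.2, 105.3]
eef_rot: [-90.9, 0.0, 55.1]
force: [9.2, -2.0, 23.8]
width: 0.326
```

Call:
servo_tool --moves '[[0.2,[0,0,0],[0,0,0]],[0.2,[0,0,0],[0,0,0]],[0.2,[0,0,0],[0,0,0]],[0.2,[0,0,0],[0,0,0]],[0.2,[0,0,0],[0,0,0]],[0.2,[0,0,0],[0,0,0]],[0.2,[0,0,0],[0,0,0]],[0.2,[0,0,0],[0,0,0]],[0.2,[0,0,0],[0,0,0]],[0.2,[0,0,0],[0,0,0]]]'

```text
time: 22.45
eef_pos: [449.0, -275.3, 105.4]
eef_rot: [-90.9, 0.0, 55.1]
force: [9.4, -1.7, 24.1]
width: 0.328
```

```bash
python3 - <<'E'
from h import *
st(); pic('top','t19',(160,145,395,285),3.3); pic('side','s19',(180,165,360,355),3.1)
E
```

```text
22.45 [-116.7 -126.5  105.4] [ 449.  -275.3  105.4] [-90.9   0.   55.1] F [ 9.4 -1.7 24.1] w 0.33
```

View pics/t19z.png

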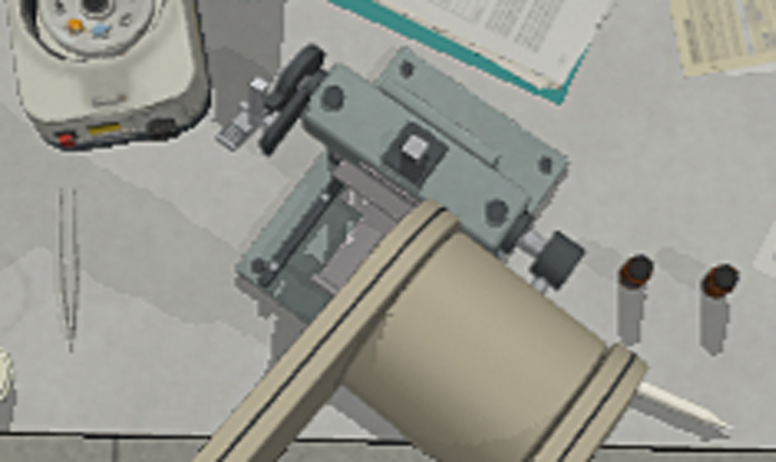

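View pics/s19z.png

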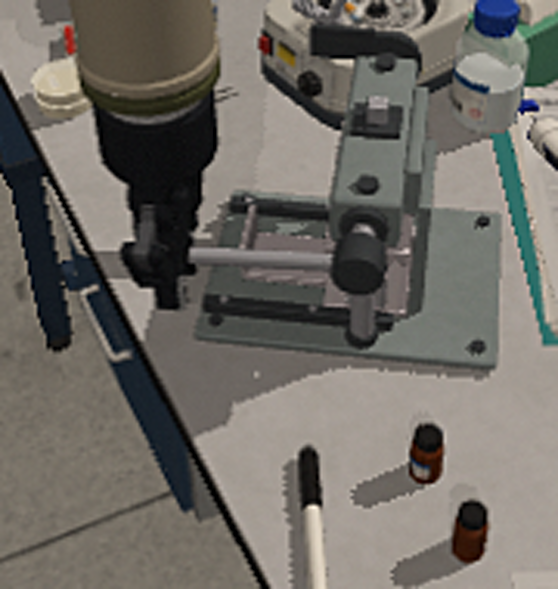

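```bash
python3 - <<'E'
from h import *
print(sign_off()); st()
E
```

```text
the job is handed in; nothing more can be done
None
the job is handed in; nothing more can be done
```

I did all the steps in the order asked and handed the job in at about 22.5 s, with the gripper still holding the lever down; `sign_off()` gave no verdict.

**What I did**
- **Caps:** I swept both open caps over together with the two fingers and pressed them shut with about 20 N. In the wrist picture they then looked the same as the middle one.
- **Sled:** I pushed it in by its lip until it hit its stop, at about 25 N and at the expected place.
- **Catch:** I flipped it to its stop. The tab measured at own x = -68 mm, against -69 mm expected.
- **Lever:** I gripped the ball knob and pulled the lever down to its stop.

**Last checks**
- The side view matches the lever's stop angle.
- The upward force on the tool was 24 N, well above the spring's 8.5 N. It stayed constant for the 1.6 s I held before handing in.
- The sled is home and the catch is over.
- The vials and forceps look unmoved.

**What did not go as planned**
- Pushing the caps over also slid the sled in about 12 mm before they were fully shut.
- The knob slipped in the grip near the end of the stroke, so the fingers hold it about 12 mm off centre.
- I tried to re-centre the grip. The lever rose slightly for a moment, and then I pressed it back to the stop.

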